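# Make up a crate with one of each plaster cast

## Robot

A 6-joint arm with a two-finger parallel gripper is mounted at the origin on the work surface. World frame = base frame: x ahead of the robot, y to its left, z up, the work surface at z = 0. Lengths are in m, angles in rad, forces in N, time in s.
With the tool pointing down it reaches from about 0.25 to 0.775 m from the base axis. Payload 4 kg.
Tool frame: the origin (TCP) lies on the centre line of the jaws, within the pads' length; the fingertips stand 14 mm ahead of it and the grasp point (between the pads) lies 5 mm behind it (robot.tcp_to_tips is the distance from the TCP to the fingertips, in m); z points along the fingers, y is the line along which they close (so a half turn about z gives the same grasp; the last joint's range is limited). The gripper opens to 94 mm and grips with 3 to 60 N. Pads are 16 mm wide; open, the fingers measure 119 mm over their backs; the gripper's body (75 mm by 177 mm) begins 78 mm behind the grasp point.
Start: joints at [-1.325, 0.087, 1.371, -0, 1.684, -0.103], TCP at [0.188, -0.517, 0.22] pointing down, gripper open.
Joint ranges: [-3.1, 3.1], [-0.76, 2.03], [0.27, 2.55], [-1.08, 4.22], [0.17, 2.65], [-2.57, 2.57]. Speed limits (rad/s): [2.79, 2.79, 3.14, 3.14, 3.14, 3.14].

## Interface

Orientations are given as [roll, pitch, yaw] about the fixed x, y, z axes, in that order (R = Rz(yaw) Ry(pitch) Rx(roll)).
In Python, from bench import robot gives the robot as it stands.
- The arm moves only by the tool carry_out, never from a script. Its argument "increments" is a list of rows, each a list of 3 entries, a list of its own where there are three numbers: the closure in counts, from 0 (fully open) to 255 (shut), then the shift along the tool's x, y, z in mm, then the turn about the tool's z in degrees. In form: [[fingers, [dx, dy, dz], twist], ...]. A call has 1 to 8 rows; each row shifts and turns the commanded pose from where the row before left it, along the tool's axes as they then stand; what a row does not reach is not made up. A row lasts 1/10 s, in which the tool goes at most 50 mm and 8.59 degrees, less where a joint would pass 70% of its speed; a pose out of reach is approached as far as the arm can. A call with a gripper value outside its range is refused whole. The fingers move at their own pace and stop on an object; the grip force is fixed at half the most. Time passes only in rows, so rows that do not move let the fingers close. It gives the time, the measured TCP pose, the force, the opening and the grip force at its end, in the units of the state.
- robot.get_obs(): the state, without advancing time (a new reading comes with each control period).
- robot.snapshot(name): name is "scene" or "top"; returns the picture (480x640x3 uint8, blue, green, red); there is no depth.
- robot.get_calibration(name): a dict with "vfov" (degrees; the focal length in pixels is half the picture's height over the tangent of half this angle, whatever the lens; pixels are square), "cx", "cy" (the principal point, pixels), "T" (4x4, takes a point from camera to world coordinates). Camera axes: x right, y down, z forward; pixel columns grow to the right and rows downward; lengths in m; the calibration is good to about 2 mm. A picture is of the moment at which its call begins. get_calibration takes no time and is no camera call.
- robot.close_job(): hands the job in; it is judged then, once.
The state is a dict: "time": time; "joint_positions": joint angles; "qvel": joint speeds; "joint_torque": joint torques, N m; "tool_pos": TCP position; "ee_rot": TCP orientation; "wrist_force": force on the tool from outside, world axes, zero at the start; "wrist_torque": the same for the moment, N m; "width": finger opening in m; "finger_force": force on a finger pad.
Only numpy, scipy, OpenCV 4.12 (cv2) and the standard library are available. Lean on these libraries where they do the work, as an engineer would, in place of code of your own. Each camera call takes 0.05 s, during which the arm holds its last target. There are 200 camera calls.

## Task

Complete the set in the four-compartment crate so that it holds exactly one of each kind of plaster cast: finial, crowned bust, tower and figure. See which two kinds are already in it, take one of each missing kind from the drying rack, and stand it upright on the floor of an empty compartment. Plaster is brittle: set the casts down rather than drop them, knock none over, and leave the spare casts and everything else where they stand.

Things in the scene. Friction and masses are not known exactly. Their poses are not given: they have to be found in the camera images.
- rack: fixed bamboo drying rack. Origin on the table below the middle of the row of casts; open front on its -x side, facing the robot within 0.1 rad. Plywood board 490 mm long (y), x -60 to 110 mm, top 30 mm above the table. On it five casts stand in a row along y at x about 0, about 82 mm apart (y about -164 to 164 mm). Posts 22 mm thick at x -20 and 98, y +-248 mm, 325 mm tall.
- rack_pole (a point): middle of the front one of three bamboo poles of the rack's upper tier: 18 mm thick, along the rack's y, axis 295 mm above the table, 20 mm in front of the row of casts (the others 39 and 98 mm behind the row). It bars the way from straight above: lean the tool, reach in from the front, draw the cast out to the front, then raise it.
- crate: fixed open wooden crate, 220 x 220 mm, origin on the table below its centre, x and y along its sides. Two crossing dividers make four compartments of 98 x 98 mm, centres at (+-53, +-53) mm. Inner floor 30 mm, outer walls 80 mm, dividers 70 mm above the table. At the start two diagonally opposite compartments hold one cast each, of two different kinds.
- finial_1: white plaster pot finial (round pot with a rose-red bud on top), round about z, 148 mm tall, 74 mm across; 0.2 to 0.4 kg. Origin: centre of its underside, z up. Grip the bud: a cylinder 38 mm across from 98 to 128 mm up; a 50 mm flange lies just below it. Upright on rack or in crate.
- finial_2: white plaster pot finial (round pot with a rose-red bud on top), round about z, 148 mm tall, 74 mm across; 0.2 to 0.4 kg. Origin: centre of its underside, z up. Grip the bud: a cylinder 38 mm across from 98 to 128 mm up; a 50 mm flange lies just below it. Upright on the rack.
- bust_1: white plaster bust with tall ochre crown, 148 mm tall, foot 68 mm across, shoulders 62 mm along y, faces its -x; 0.2 to 0.4 kg. Origin: centre of its underside, z up. Grip the crown: a cylinder 39 mm across from 104 to 131 mm up; its rim just below is 46 mm across. Upright on rack or in crate.
- bust_2: white plaster bust with tall ochre crown, 148 mm tall, foot 68 mm across, shoulders 62 mm along y, faces its -x; 0.2 to 0.4 kg. Origin: centre of its underside, z up. Grip the crown: a cylinder 39 mm across from 104 to 131 mm up; its rim just below is 46 mm across. Upright on the rack.
- tower_1: white plaster square tower, 148 mm tall, base 54 x 54 mm; 0.2 to 0.4 kg. Origin: centre of its underside, z up. Grip its upper storey across two opposite faces: a 36 x 36 mm block, sides along x and y, from 84 to 130 mm up; a 54 mm square cornice lies just below it. Upright on rack or in crate.
- tower_2: white plaster square tower, 148 mm tall, base 54 x 54 mm; 0.2 to 0.4 kg. Origin: centre of its underside, z up. Grip its upper storey across two opposite faces: a 36 x 36 mm block, sides along x and y, from 84 to 130 mm up; a 54 mm square cornice lies just below it. Upright on the rack.
- figure_1: white plaster figure before a slate-blue back plate, 146 mm tall, base 46 (x) x 64 (y) mm, faces its -x; 0.2 to 0.4 kg. Origin: centre of its underside, z up. Grip the plate across its 50 mm width (along y), about 105 mm up: it is 16 mm thick, x from 2 to 18 mm, edges straight to 125 mm up. The only one. Upright on rack or in crate.
- colour_jar: bystander: red jar, 52 mm diameter, 75 mm tall, on the table beside the crate; origin under its centre
- brush_pot: bystander: blue pot with brushes, 50 mm diameter, 70 mm tall (135 mm with the brushes), on the rack's board behind the row of casts; origin under its centre
- palette_knife: bystander: broad palette knife (wooden handle, 65 mm wide blade), 190 mm long, lying on the table in front of the rack; origin under its middle, x along it
- primer_pot: bystander: small white pot with a green lid, 46 mm diameter, 50 mm tall, on the table between rack and crate; origin under its centre
- paint_can: bystander: aluminium paint can with a yellow label, 84 mm diameter, 100 mm tall, on the table behind; origin under its centre
- sanding_block: bystander: cork sanding block, 100 x 62 x 30 mm, on the table behind; origin under its centre

How it is judged:
At the end, for the whole second after the job is handed in: One finial, bust, tower and figure stand in the crate: underside 24 to 37 mm up, centre within 98 mm of the crate's along both sides, upright within 0.12 rad, under 30 mm/s; the other finial, bust and tower are upright within 0.12 rad, less than 25 mm from their start ((((x of finial_1 in the frame of crate between -0.098 and 0.098 m and y of finial_1 in the frame of crate between -0.098 and 0.098 m and z of finial_1 in the frame of crate between 0.024 and 0.037 m and angle between finial_1's own z axis and vertical below 0.12 rad and linear speed of finial_1 below 0.03 m/s) and (distance of finial_2 from where it was at the start of the episode below 0.025 m and angle between finial_2's own z axis and vertical below 0.12 rad)) or ((x of finial_2 in the frame of crate between -0.098 and 0.098 m and y of finial_2 in the frame of crate between -0.098 and 0.098 m and z of finial_2 in the frame of crate between 0.024 and 0.037 m and angle between finial_2's own z axis and vertical below 0.12 rad and linear speed of finial_2 below 0.03 m/s) and (distance of finial_1 from where it was at the start of the episode below 0.025 m and angle between finial_1's own z axis and vertical below 0.12 rad))) and (((x of bust_1 in the frame of crate between -0.098 and 0.098 m and y of bust_1 in the frame of crate between -0.098 and 0.098 m and z of bust_1 in the frame of crate between 0.024 and 0.037 m and angle between bust_1's own z axis and vertical below 0.12 rad and linear speed of bust_1 below 0.03 m/s) and (distance of bust_2 from where it was at the start of the episode below 0.025 m and angle between bust_2's own z axis and vertical below 0.12 rad)) or ((x of bust_2 in the frame of crate between -0.098 and 0.098 m and y of bust_2 in the frame of crate between -0.098 and 0.098 m and z of bust_2 in the frame of crate between 0.024 and 0.037 m and angle between bust_2's own z axis and vertical below 0.12 rad and linear speed of bust_2 below 0.03 m/s) and (distance of bust_1 from where it was at the start of the episode below 0.025 m and angle between bust_1's own z axis and vertical below 0.12 rad))) and (((x of tower_1 in the frame of crate between -0.098 and 0.098 m and y of tower_1 in the frame of crate between -0.098 and 0.098 m and z of tower_1 in the frame of crate between 0.024 and 0.037 m and angle between tower_1's own z axis and vertical below 0.12 rad and linear speed of tower_1 below 0.03 m/s) and (distance of tower_2 from where it was at the start of the episode below 0.025 m and angle between tower_2's own z axis and vertical below 0.12 rad)) or ((x of tower_2 in the frame of crate between -0.098 and 0.098 m and y of tower_2 in the frame of crate between -0.098 and 0.098 m and z of tower_2 in the frame of crate between 0.024 and 0.037 m and angle between tower_2's own z axis and vertical below 0.12 rad and linear speed of tower_2 below 0.03 m/s) and (distance of tower_1 from where it was at the start of the episode below 0.025 m and angle between tower_1's own z axis and vertical below 0.12 rad))) and x of figure_1 in the frame of crate between -0.098 and 0.098 m and y of figure_1 in the frame of crate between -0.098 and 0.098 m and z of figure_1 in the frame of crate between 0.024 and 0.037 m and angle between figure_1's own z axis and vertical below 0.12 rad and linear speed of figure_1 below 0.03 m/s); the robot touches nothing.
It fails at once if a cast is knocked over (leans more than 0.7 rad) (angle between any of finial_1, finial_2, bust_1, bust_2, tower_1, tower_2, figure_1's own z axis and vertical above 0.7 rad).
It fails at once if a cast falls free of the fingers faster than 0.5 m/s (dropped from more than about 12 mm) ((linear speed of finial_1 above 0.5 m/s and contact force between finial_1 and the fingers below 0.05 N) or (linear speed of finial_2 above 0.5 m/s and contact force between finial_2 and the fingers below 0.05 N) or (linear speed of bust_1 above 0.5 m/s and contact force between bust_1 and the fingers below 0.05 N) or (linear speed of bust_2 above 0.5 m/s and contact force between bust_2 and the fingers below 0.05 N) or (linear speed of tower_1 above 0.5 m/s and contact force between tower_1 and the fingers below 0.05 N) or (linear speed of tower_2 above 0.5 m/s and contact force between tower_2 and the fingers below 0.05 N) or (linear speed of figure_1 above 0.5 m/s and contact force between figure_1 and the fingers below 0.05 N)).
It fails at once if a bystander (jar, brush pot, palette knife, primer pot, paint can, sanding block) is moved by more than 40 mm (distance of any of colour_jar, brush_pot, palette_knife, primer_pot, paint_can, sanding_block from where it was at the start of the episode above 0.04 m).
It also fails if it takes over 72 s, if anything falls off the work surface, if the arm or the gripper's body presses on something with over 40 N, if the wrist force passes 120 N, or if a joint passes its speed limit or range.

## Working session

There is one attempt and no reset: what is moved stays moved. The work goes in short steps, Python scripts to look and compute and a tool call to move; the robot and the scene stay as the last step left them, time stands still between calls to the robot, and variables do not carry over. Pictures are saved under pics/ and viewed, at most 10 in all, crops included, and the job is handed in when it is done.

Besides the shell and the picture viewer there is one more tool, called as name([rows], argument=value, ...), one row to a line, values as JSON. carry_out: Moves the arm, as the interface text tells. Its arguments: {"type":"object","properties":{"increments":{"type":"array","items":{"type":"array"}}},"required":["increments"]}

```bash
mkdir -p pics; python3 - <<'E'
from bench import robot
import cv2
for n in("scene","top"):
    cv2.imwrite(f"pics/{n}0.png",robot.snapshot(n)); c=robot.get_calibration(n); print(n,c)
print(robot.get_obs())
E
```

```text
scene {'vfov': 46.28306682386553, 'cx': 324.00357556176135, 'cy': 243.52997418781263, 'T': array([[-0.37478315,  0.78400412, -0.49484859,  1.29008305],
       [ 0.92700302,  0.32509687, -0.18702251,  0.25729993],
       [ 0.01424731, -0.52881902, -0.84861502,  1.38163962],
       [ 0.        ,  0.        ,  0.        ,  1.        ]])}
top {'vfov': 54.67243281466996, 'cx': 317.41913618176164, 'cy': 236.29548817481466, 'T': array([[ 0.01287031, -0.9982494 ,  0.05772774,  0.53202492],
       [-0.99990319, -0.01315397, -0.00453639, -0.01013417],
       [ 0.00528779, -0.05766377, -0.99832206,  1.10190097],
       [ 0.        ,  0.        ,  0.        ,  1.        ]])}
{'time': 0.1, 'joint_positions': array([-1.32504670e+00,  8.78984690e-02,  1.37208410e+00, -1.73389596e-05,
        1.68359990e+00, -1.03107941e-01]), 'qvel': array([-0.00116643,  0.00021858, -0.00375885,  0.00092775, -0.00281194,
        0.00048023]), 'joint_torque': array([ 1.80893410e-03, -3.41250730e+01, -3.03301728e+01,  7.19292602e-02,
        3.04437010e-02, -9.37657478e-05]), 'tool_pos': array([ 0.18787657, -0.51642494,  0.21842135]), 'ee_rot': array([-3.13961163e+00, -1.87661309e-04,  3.48855446e-01]), 'wrist_force': array([ 0.51282016, -1.06151768,  0.49061125]), 'wrist_torque': array([-0.01655921, -0.00223791,  0.03218896]), 'finger_force': 0.0, 'width': 0.09407947987840547}
```

View pics/scene0.png

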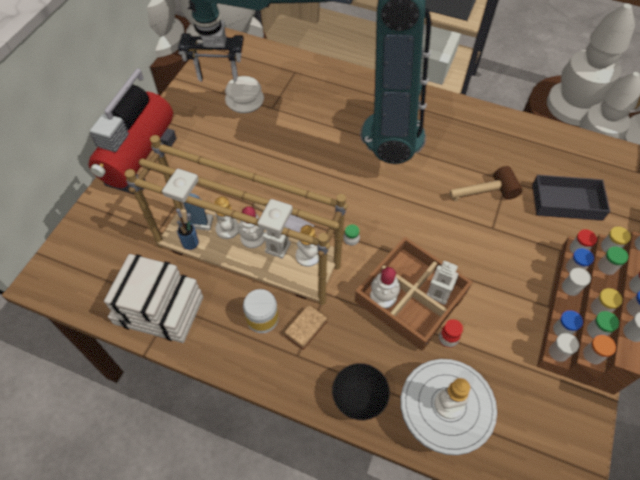

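View pics/top0.png

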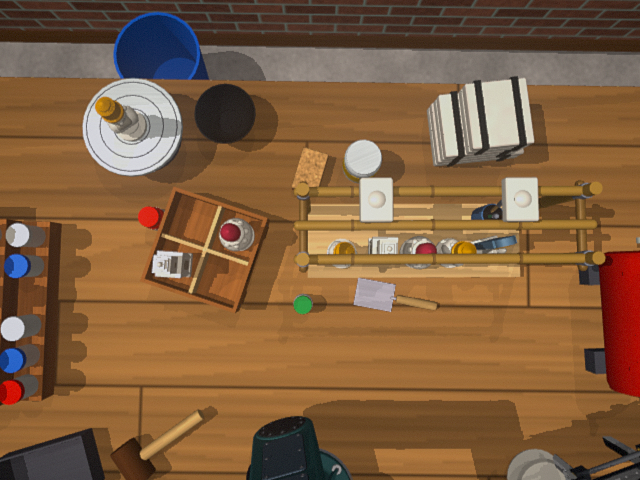

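View pics/c1.png

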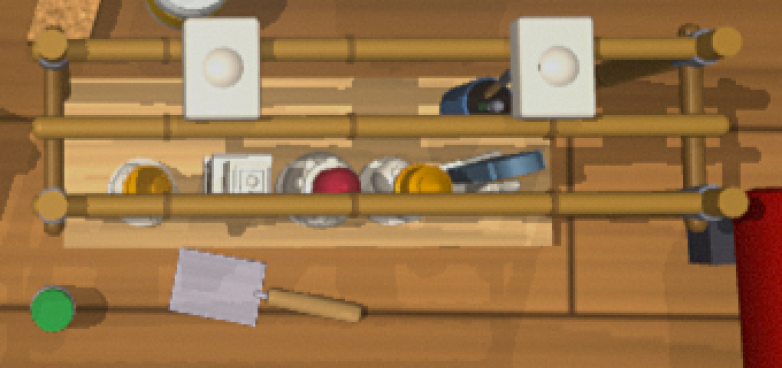

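View pics/c2.png

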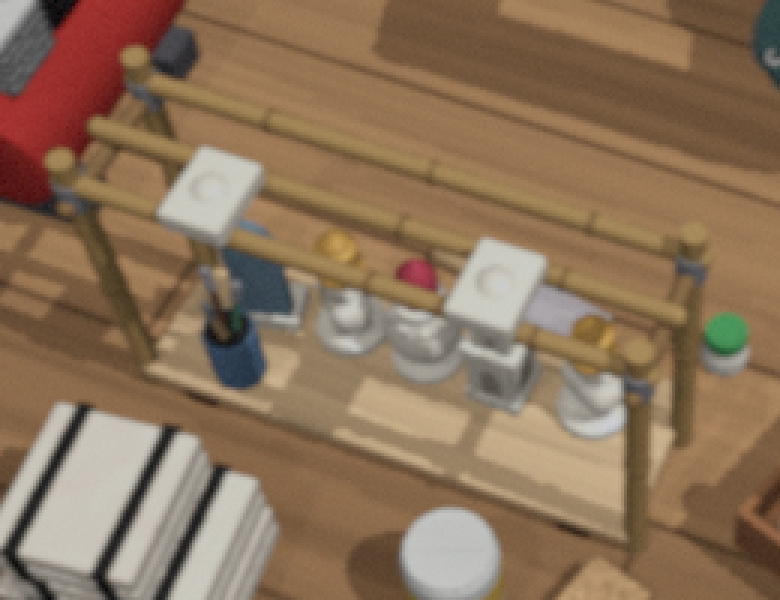

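carry_out([
  [0, [0, 0, -50], 0],
  [0, [0, 0, -50], 0],
  [0, [0, 0, -50], 0],
  [0, [0, 0, -50], 0],
])

```text
time: 0.5
tool_pos: [0.1878, -0.5163, 0.4209]
ee_rot: [-3.141, -0.0, 0.349]
wrist_force: [0.8, -1.9, -0.1]
width: 0.0939
finger_force: 0.0
```

Rack, from +y to -y: bust, tower, finial, bust, figure. The crate holds a finial (231,231) and a tower (170,263), so the bust and the figure are missing. The knife lies in front of the rack and the green primer pot is near its +y end. The commands have no tilt axis, so I'll check how the arm behaves at its reach limit.

carry_out([
  [0, [0, 0, 0], 6.7],
  [0, [0, 0, 0], 6.7],
  [0, [0, 0, 0], 6.6],
  [0, [26, -40, 0], 0],
  [0, [26, -40, 0], 0],
  [0, [26, -40, 0], 0],
  [0, [26, -40, 0], 0],
  [0, [26, -40, 0], 0],
])

```text
time: 1.3
tool_pos: [0.3186, -0.3152, 0.419]
ee_rot: [-3.141, 0.0, -0.001]
wrist_force: [0.9, 0.2, 0.0]
width: 0.0937
finger_force: 0.0
```

carry_out([
  [0, [30, -45, 0], 0],
  [0, [30, -45, 0], 0],
  [0, [30, -45, 0], 0],
  [0, [0, 0, -50], 0],
  [0, [0, 0, -50], 0],
  [0, [0, 0, -50], 0],
  [0, [0, 0, -50], 0],
  [0, [0, 0, -50], 0],
])

```text
time: 2.1
tool_pos: [0.3847, -0.1842, 0.6453]
ee_rot: [-3.134, 0.007, 0.0]
wrist_force: [-16.4, 13.4, 62.3]
width: 0.0941
finger_force: 0.0
```

carry_out([
  [0, [0, -40, 45], 0],
  [0, [0, -40, 45], 0],
  [0, [0, -40, 45], 0],
  [0, [0, -40, 45], 0],
  [0, [30, -40, 10], 0],
  [0, [45, -40, 0], 0],
  [0, [45, 0, 0], 0],
  [0, [45, 0, 0], 0],
])

```text
time: 2.9
tool_pos: [0.5413, 0.0173, 0.496]
ee_rot: [-3.136, 0.004, 0.003]
wrist_force: [0.7, -0.5, 0.7]
width: 0.0939
finger_force: 0.0
```

carry_out([
  [0, [45, 0, 0], 0],
  [0, [45, 0, 0], 0],
  [0, [45, 0, 0], 0],
  [0, [45, 0, 0], 0],
  [0, [20, 0, 0], 0],
  [0, [20, 0, 0], 0],
  [0, [20, 0, 0], 0],
])

```text
time: 3.6
tool_pos: [0.7164, 0.0144, 0.4389]
ee_rot: [-3.134, -0.059, -0.001]
wrist_force: [-0.7, 0.1, -0.3]
width: 0.0939
finger_force: 0.0
```

```bash
python3 -c "
from h import *
o=robot.get_obs();print(o['joint_positions'],o['tool_pos'],o['ee_rot'])"
```

```text
[-0.06420689  0.58839716  0.27378198  0.01396489  2.22056085  1.51573751] [0.71640512 0.01440613 0.4388643 ] [-3.13423232e+00 -5.93926793e-02 -5.90591795e-04]
```

carry_out([
  [0, [40, 0, -20], 0],
  [0, [40, 0, -20], 0],
  [0, [40, 0, -20], 0],
  [0, [40, 0, -20], 0],
])

```text
time: 4.0
tool_pos: [0.7589, 0.012, 0.4378]
ee_rot: [-3.132, -0.172, -0.002]
wrist_force: [0.8, 0.9, 0.4]
width: 0.0937
finger_force: 0.0
```

```bash
python3 -c "
from h import *
o=robot.get_obs();print(o['joint_positions'],o['tool_pos'],o['ee_rot'])"
```

```text
[-0.06824232  0.59611741  0.27397755  0.02443735  2.1003951   1.51750234] [0.75889844 0.01197789 0.43777814] [-3.13187399e+00 -1.71983860e-01 -1.63156516e-03]
```

carry_out([
  [0, [45, -15, -20], 0],
  [0, [45, -15, -20], 0],
  [0, [45, -15, -20], 0],
  [0, [45, -15, -20], 0],
  [0, [45, -15, -20], 0],
  [0, [45, -10, -20], 0],
  [0, [45, -5, -20], 0],
  [0, [45, 0, -20], 0],
])

```text
time: 4.8
tool_pos: [0.8239, 0.0783, 0.48]
ee_rot: [-3.11, -0.431, -0.006]
wrist_force: [-0.2, 1.0, 0.5]
width: 0.0942
finger_force: 0.0
```

carry_out([
  [0, [45, 0, -20], 0],
  [0, [45, 0, -20], 0],
  [0, [45, 0, -20], 0],
  [0, [45, 0, -20], 0],
])

```text
time: 5.2
tool_pos: [0.8387, 0.0636, 0.5291]
ee_rot: [-3.096, -0.566, -0.014]
wrist_force: [0.3, 0.6, -0.3]
width: 0.0939
finger_force: 0.0
```

```bash
python3 -c "
from h import *
o=robot.get_obs();print(o['joint_positions'],o['tool_pos'],o['ee_rot'])"
```

```text
[-0.00883051  0.53132471  0.27472785  0.04377732  1.76963554  1.58350163] [0.83872547 0.0636382  0.52914908] [-3.09610829 -0.5655398  -0.01362604]
```

carry_out([
  [0, [35, 35, -15], 0],
  [0, [35, 35, -15], 0],
  [0, [35, 35, -15], 0],
])

```text
time: 5.5
tool_pos: [0.8432, -0.0394, 0.559]
ee_rot: [-3.094, -0.64, -0.017]
wrist_force: [0.3, 0.4, -0.1]
width: 0.094
finger_force: 0.0
```

```bash
python3 -c "
from h import *
o=robot.get_obs();print(o['joint_positions'],o['tool_pos'],o['ee_rot'])"
```

```text
[-0.16868907  0.50730262  0.27457575  0.1391791   1.72950551  1.46995502] [ 0.84321013 -0.03941161  0.55904712] [-3.09442247 -0.64004512 -0.01660642]
```

The arm leans outward when pushed past its reach: 0.64 rad now. That suits the inner bust, which goes to the back compartment. For the figure I'll lean further, to keep the gripper body clear of the end post. Next I'll measure bust, figure and crate from the first pictures.

```bash
cat > fit.py <<'E'
from h import *
import cv2
from scipy.optimize import least_squares
def circ(x,y,z,r): 
    t=np.linspace(0,2*np.pi,40); return np.c_[x+r*np.cos(t),y+r*np.sin(t),np.full(40,z)]
def hull(n,pts): 
    return cv2.convexHull(np.array([pj(n,p) for p in pts],np.float32))[:,0]
def blobs(n,img,lo,hi,amin=25):
    m=cv2.inRange(cv2.cvtColor(img,cv2.COLOR_BGR2HSV),lo,hi)
    k,l,s,c=cv2.connectedComponentsWithStats(m)
    return m,l,[(i,s[i].tolist(),c[i].round(1).tolist()) for i in range(1,k) if s[i,4]>=amin]
E
python3 - <<'E'
from fit import *
for n in("scene","top"):
    img=cv2.imread(f"pics/{n}0.png")
    for nm,lo,hi in(("ochre",(12,150,120),(26,255,255)),("blue",(98,60,40),(115,200,200)),("rose",(165,120,60),(180,255,255))):
        m,l,b=blobs(n,img,lo,hi)
        for x in b:
            p=bp(n,*x[2],.16); 
            if .4<p[0]<.75 and -.5<p[1]<.35: print(n,nm,x[1],x[2],p.round(3))
a=cv2.imread("pics/top0.png")[225:285,420:540]; b=cv2.imread("pics/scene0.png")[170:260,170:290]
cv2.imwrite("pics/c3.png",np.vstack([cv2.resize(a,(600,300),interpolation=2),cv2.resize(b,(400,300),interpolation=2).copy() if 0 else cv2.copyMakeBorder(cv2.resize(b,(400,300),interpolation=2),0,0,0,200,0)]))
E
```

```text
scene ochre [302, 226, 12, 8, 63] [307.0, 229.8] [ 0.556 -0.069  0.16 ]
scene blue [185, 204, 21, 21, 250] [196.1, 214.4] [ 0.623 -0.358  0.16 ]
scene blue [179, 227, 19, 22, 233] [189.1, 239.4] [ 0.699 -0.336  0.16 ]
scene rose [243, 207, 12, 9, 77] [249.0, 210.8] [ 0.559 -0.234  0.16 ]
scene rose [382, 267, 13, 17, 175] [387.8, 275.3] [0.603 0.169 0.16 ]
top ochre [0, 138, 611, 252, 79539] [285.0, 287.6] [0.482 0.05  0.16 ]
top ochre [377, 144, 263, 81, 9182] [540.7, 177.1] [ 0.714 -0.471  0.16 ]
top ochre [487, 166, 11, 7, 26] [491.9, 168.3] [ 0.731 -0.371  0.16 ]
top ochre [394, 197, 107, 7, 568] [449.5, 199.7] [ 0.665 -0.283  0.16 ]
top ochre [178, 243, 24, 10, 142] [187.8, 248.9] [0.557 0.248 0.16 ]
top ochre [199, 264, 14, 31, 93] [205.9, 280.5] [0.494 0.21  0.16 ]
top ochre [368, 266, 160, 40, 3511] [464.9, 289.6] [ 0.482 -0.314  0.16 ]
top ochre [169, 277, 24, 10, 112] [182.9, 280.2] [0.494 0.256 0.16 ]
top blue [472, 204, 23, 15, 109] [479.3, 212.8] [ 0.639 -0.344  0.16 ]
top blue [475, 236, 41, 13, 264] [498.7, 242.1] [ 0.58  -0.383  0.16 ]
top rose [220, 224, 20, 17, 232] [228.9, 231.8] [0.593 0.165 0.16 ]
top rose [416, 244, 20, 9, 151] [425.8, 248.4] [ 0.565 -0.235  0.16 ]
```

View pics/c3.png

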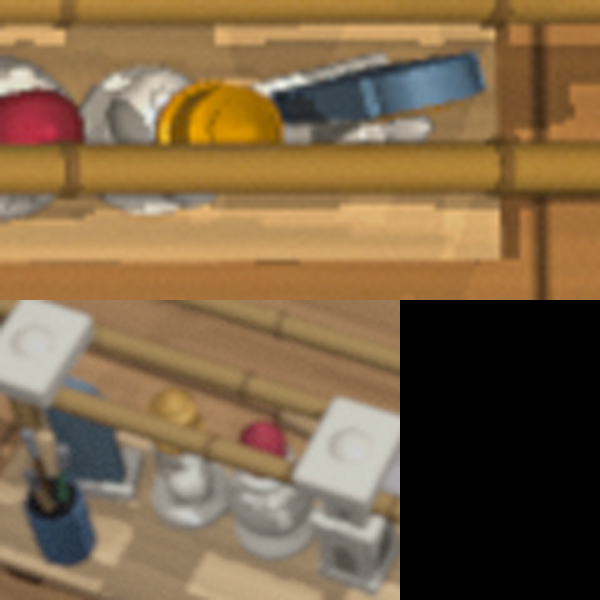

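```bash
cat > m.py <<'E'
from fit import *
from scipy.optimize import minimize
# bust
def bust(p):
    P=np.vstack([circ(*p,.132,.023),circ(*p,.136,.0195),circ(*p,.161,.0195),circ(*p,.178,.009)])
    t=hull("top",P);s=hull("scene",P)
    return np.r_[t[:,0].min()-452,t[:,0].max()-476.8,t[:,1].min()-241,s[:,0].min()-215,s[:,0].max()-230,s[:,1].min()-196.4]
r=least_squares(bust,[.562,-.315]);print("bust",r.x,r.fun.round(1))
T=cv2.imread("pics/top0.png");S=cv2.imread("pics/scene0.png")
mt=cv2.inRange(cv2.cvtColor(T,cv2.COLOR_BGR2HSV),(98,60,40),(120,255,255));ms=cv2.inRange(cv2.cvtColor(S,cv2.COLOR_BGR2HSV),(98,60,30),(120,255,255))
def plate(p):
    c,s=np.cos(p[2]),np.sin(p[2]);out=[]
    for X in(.002,.018):
        for Y,Z in((-.025,.02),(.025,.02),(-.025,.125),(.025,.125),(-.018,.139),(.018,.139),(0,.146)):
            out.append((p[0]+c*X-s*Y,p[1]+s*X+c*Y,Z+.03))
    return np.array(out)
def ras(n,P):
    m=np.zeros((480,640),np.uint8);cv2.fillConvexPoly(m,np.round(hull(n,P)*16).astype(np.int32),255,cv2.LINE_8,4);return m
def cost(p):
    P=plate(p);k=0
    for n,m,(u0,u1,v0,v1) in(("top",mt,(481,530,230,251)),("scene",ms,(190,225,207,232))):
        a=ras(n,P)[v0:v1,u0:u1]>0;b=m[v0:v1,u0:u1]>0;k+=1-(a&b).sum()/(a|b).sum()
    return k
best=min(((cost((x,y,w)),x,y,w) for x in np.arange(.545,.585,.002) for y in np.arange(-.42,-.375,.002) for w in np.arange(-.1,.4,.03)))
print("fig",best);r=minimize(cost,best[1:],method="Nelder-Mead",options=dict(initial_simplex=np.array(best[1:])+np.array([[0,0,0],[.003,0,0],[0,.003,0],[0,0,.05]])));print(r.x,r.fun)
from bench import robot
print(hull("top",plate(r.x)).round(0).tolist())
for p,z in(((497,237),.045),):print("base corner",bp("top",*p,z))
print(bp("scene",209,228.5,.03))
c,s=np.cos(r.x[2]),np.sin(r.x[2])
for X,Y in((.023,-.032),(.023,.032)):print(r.x[0]+c*X-s*Y,r.x[1]+s*X+c*Y)
E
python3 m.py
```

```text
Traceback (most recent call last):
  File "m.py", line 8, in <module>
    r=least_squares(bust,[.562,-.315]);print("bust",r.x,r.fun.round(1))
  File "m.py", line 6, in bust
    t=hull("top",P);s=hull("scene",P)
  File "fit.py", line 7, in hull
    return cv2.convexHull(np.array([pj(n,p) for p in pts],np.float32))[:,0]
                                    ~~^^^^^
  File "h.py", line 8, in pj
    c=robot.get_calibration(n);f=240/np.tan(np.radians(c["vfov"]/2));T=c["T"]
ValueError: time passes only in moves, steps and waits
```

```bash
cat > h.py <<'E'
import numpy as np, functools
from bench import robot
@functools.cache
def cal(n):
    c=robot.get_calibration(n);return 240/np.tan(np.radians(c["vfov"]/2)),c["cx"],c["cy"],np.array(c["T"])
def bp(n,u,v,z):
    f,cx,cy,T=cal(n);d=T[:3,:3]@np.array([(u-cx)/f,(v-cy)/f,1]);o=T[:3,3]
    return o+d*(z-o[2])/d[2]
def pj(n,p):
    f,cx,cy,T=cal(n);q=T[:3,:3].T@(np.asarray(p)-T[:3,3]);return np.array([cx+f*q[0]/q[2],cy+f*q[1]/q[2]])
E
sed -i 's/,-.315\])/,-.315],diff_step=1e-3)/' m.py; python3 m.py
```

```text
bust [ 0.56044289 -0.31785268] [-0.8 -0.5 -0.6 -1.8  0.6 -1.8]
fig (np.float64(0.49158210332103325), np.float64(0.5730000000000001), np.float64(-0.40399999999999997), np.float64(0.13999999999999999))
[ 0.57214559 -0.403342    0.14692821] 0.46739130434782605
[[519.0, 243.0], [519.0, 244.0], [512.0, 245.0], [501.0, 246.0], [495.0, 247.0], [477.0, 248.0], [476.0, 241.0], [494.0, 239.0], [500.0, 238.0], [510.0, 237.0], [518.0, 236.0], [518.0, 236.0]]
base corner [ 0.59693395 -0.42523043  0.045     ]
[ 0.58135394 -0.36506585  0.03      ]
0.5995825814423422 -0.43163001010998986
0.5902129725239421 -0.36831958104244805
```

```bash
cat > go.py <<'E'
from h import *
from scipy.spatial.transform import Rotation as R
import sys
def state():
    o=robot.get_obs();return np.array(o["tool_pos"]),R.from_euler("xyz",o["ee_rot"]),o
def show():
    p,r,o=state();M=r.as_matrix();z=M[:,2]
    print("tcp",p.round(4),"grasp",(p-.005*z).round(4),"lean",np.arccos(-z[2]).round(3),"azim",np.arctan2(z[1],z[0]).round(3),"twist_deg_to_level",np.degrees(np.arctan2(M[2,1],M[2,0])).round(2),"q",o["joint_positions"].round(3),"w",round(o["width"],4))
    return p,r
def plan(wps,twist=0):
    """grasp-point waypoints -> tool-frame mm from here, after a twist in degrees"""
    p,r=show();r=r*R.from_euler("z",twist,degrees=True);p=p-.005*r.as_matrix()[:,2]
    for w in wps:
        d=r.inv().apply(np.array(w)-p)*1e3;print(w,d.round(1),"mm",np.linalg.norm(d).round(0));p=np.array(w)
E
python3 -c "
from go import *
plan([(.40,-.318,.45),(.40,-.318,.149),(.5604,-.318,.149)],twist=-3.6)"
```

```text
tcp [ 0.8432 -0.0394  0.559 ] grasp [ 0.8402 -0.0396  0.5631] lean 0.642 azim 0.062 twist_deg_to_level -3.62 q [-0.169  0.507  0.275  0.139  1.73   1.47 ] w 0.094
(0.4, -0.318, 0.45) [-433.4  250.6 -182.7] mm 533.0
(0.4, -0.318, 0.149) [-1.801e+02  1.000e-01  2.412e+02] mm 301.0
(0.5604, -0.318, 0.149) [128.3   9.9  95.8] mm 160.0
```

carry_out([
  [65, [0, 0, 0], -3.6],
  [65, [-36, 21, -15], 0],
  [65, [-36, 21, -15], 0],
  [65, [-36, 21, -15], 0],
  [65, [-36, 21, -15], 0],
  [65, [-36, 21, -15], 0],
  [65, [-36, 21, -15], 0],
  [65, [-36, 21, -15], 0],
])

```text
time: 6.3
tool_pos: [0.5861, -0.2018, 0.4924]
ee_rot: [3.14, -0.641, 0.062]
wrist_force: [-0.2, -0.7, 0.5]
width: 0.0697
finger_force: 0.0
```

carry_out([
  [65, [-36, 21, -15], 0],
  [65, [-36, 21, -15], 0],
  [65, [-36, 21, -15], 0],
  [65, [-36, 21, -15], 0],
  [65, [-36, 21, -15], 0],
  [65, [0, 0, 0], 0],
])

```text
time: 6.9
tool_pos: [0.4017, -0.3214, 0.4428]
ee_rot: [-3.14, -0.636, 0.051]
wrist_force: [-0.2, 0.2, 0.8]
width: 0.0701
finger_force: 0.0
```

```bash
python3 -c "
from go import *
plan([(.40,-.318,.149),(.5604,-.318,.149)])"
```

```text
tcp [ 0.4017 -0.3214  0.4428] grasp [ 0.3987 -0.3216  0.4469] lean 0.636 azim 0.054 twist_deg_to_level -0.14 q [-1.171 -0.246  1.37   0.603  1.738  0.538] w 0.0701
(0.4, -0.318, 0.149) [-175.8   -3.1  240.4] mm 298.0
(0.5604, -0.318, 0.149) [128.8   8.3  95.2] mm 160.0
```

carry_out([
  [65, [-25, 0, 34], 0],
  [65, [-25, 0, 34], 0],
  [65, [-25, 0, 34], 0],
  [65, [-25, 0, 34], 0],
  [65, [-25, 0, 34], 0],
  [65, [-25, 0, 35], 0],
  [65, [-26, -3, 35], 0],
  [65, [0, 0, 0], 0],
])

```text
time: 7.7
tool_pos: [0.4051, -0.309, 0.139]
ee_rot: [-3.124, -0.632, 0.053]
wrist_force: [-0.1, 0.5, -0.8]
width: 0.0703
finger_force: 0.0
```

```bash
python3 -c "
from go import *
plan([(.50,-.318,.149),(.5604,-.318,.149)])"
```

```text
tcp [ 0.4051 -0.309   0.139 ] grasp [ 0.4021 -0.3092  0.143 ] lean 0.632 azim 0.083 twist_deg_to_level -1.36 q [-1.152 -0.214  1.948  0.63   1.241  0.201] w 0.0703
(0.5, -0.318, 0.149) [82.  14.9 52.4] mm 98.0
(0.5604, -0.318, 0.149) [48.7  3.8 35.6] mm 60.0
```

carry_out([
  [65, [0, 0, 0], -1.4],
  [65, [21, 3, 13], 0],
  [65, [21, 3, 13], 0],
  [65, [20, 3, 13], 0],
  [65, [20, 3, 13], 0],
  [65, [0, 0, 0], 0],
])

```text
time: 8.3
tool_pos: [0.5086, -0.3202, 0.1604]
ee_rot: [3.114, -0.644, 0.101]
wrist_force: [-0.0, 0.1, 0.7]
width: 0.0699
finger_force: 0.0
```

```bash
python3 -c "
from go import *
plan([(.5604,-.318,.149)])
cv=__import__('cv2')
T=robot.snapshot('top')[190:330,380:560];S=robot.snapshot('scene')[140:280,140:320]
cv.imwrite('pics/d1.png',cv.resize(np.hstack([T,S]),None,fx=2.2,fy=2.2,interpolation=2))"
```

```text
tcp [ 0.5086 -0.3202  0.1604] grasp [ 0.5056 -0.3203  0.1644] lean 0.645 azim 0.055 twist_deg_to_level 2.09 q [-0.95  -0.073  1.787  0.598  1.123  0.348] w 0.0699
(0.5604, -0.318, 0.149) [34.6  2.  45.3] mm 57.0
```

View pics/d1.png

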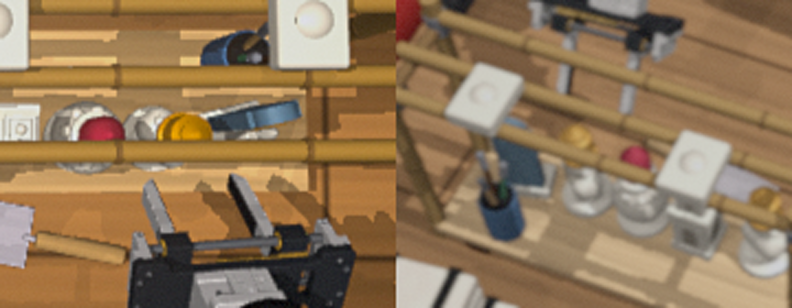

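carry_out([
  [65, [0, 0, 8], 2.1],
  [65, [9, 0, 9], 0],
  [65, [9, 0, 9], 0],
  [65, [9, 1, 10], 0],
  [65, [8, 1, 9], 0],
  [65, [0, 0, 0], 0],
])

```text
time: 9.0
tool_pos: [0.5608, -0.3168, 0.1383]
ee_rot: [-3.131, -0.638, 0.047]
wrist_force: [-0.2, -0.8, 0.8]
width: 0.0698
finger_force: 0.0
```

```bash
python3 -c "
from go import *
plan([(.5604,-.318,.149)])"
```

```text
tcp [ 0.5608 -0.3168  0.1383] grasp [ 0.5578 -0.317   0.1423] lean 0.638 azim 0.066 twist_deg_to_level -0.83 q [-0.857  0.03   1.729  0.582  1.042  0.45 ] w 0.0698
(0.5604, -0.318, 0.149) [ 6.   1.1 -3.9] mm 7.0
```

carry_out([
  [65, [6, 1, -5], 0],
  [255, [0, 0, 0], 0],
  [255, [0, 0, 0], 0],
  [255, [0, 0, 0], 0],
  [255, [0, 0, 0], 0],
  [255, [0, 0, 0], 0],
])

```text
time: 9.6
tool_pos: [0.5613, -0.3181, 0.1464]
ee_rot: [-3.131, -0.638, 0.046]
wrist_force: [0.3, 1.3, 0.6]
width: 0.0387
finger_force: 30.0
```

```bash
python3 -c "
from go import *
plan([(.5604,-.318,.159),(.42,-.318,.16),(.42,-.318,.34)])"
```

```text
tcp [ 0.5613 -0.3181  0.1464] grasp [ 0.5583 -0.3183  0.1504] lean 0.638 azim 0.063 twist_deg_to_level -0.81 q [-0.858  0.025  1.718  0.577  1.056  0.462] w 0.0387
(0.5604, -0.318, 0.159) [ 6.8 -0.3 -5.6] mm 9.0
(0.42, -0.318, 0.16) [-112.    -7.3  -84.3] mm 140.0
(0.42, -0.318, 0.34) [ 107.3   -1.5 -144.5] mm 180.0
```

carry_out([
  [255, [3, 0, -4], 0],
  [255, [3, 0, -4], 0],
  [255, [-18, -1, -14], 0],
  [255, [-24, -2, -18], 0],
  [255, [-24, -2, -18], 0],
  [255, [-24, -2, -18], 0],
  [255, [-22, 0, -16], 0],
  [255, [0, 0, 0], 0],
])

```text
time: 10.4
tool_pos: [0.4189, -0.3191, 0.1566]
ee_rot: [-3.132, -0.636, 0.043]
wrist_force: [0.4, -0.5, -2.3]
width: 0.0388
finger_force: 30.1
```

```bash
python3 -c "
from go import *
plan([(.44,-.318,.34)])"
```

```text
tcp [ 0.4189 -0.3191  0.1566] grasp [ 0.416  -0.3193  0.1606] lean 0.636 azim 0.06 twist_deg_to_level -0.77 q [-1.129 -0.2    1.902  0.623  1.24   0.247] w 0.0388
(0.44, -0.318, 0.34) [ 126.    -1.5 -129.9] mm 181.0
```

carry_out([
  [255, [14, 0, -15], 0],
  [255, [24, 0, -26], 0],
  [255, [24, 0, -26], 0],
  [255, [24, 0, -26], 0],
  [255, [26, 0, -28], 0],
  [255, [22, 0, -25], 0],
  [255, [0, 0, 0], 0],
])

```text
time: 11.1
tool_pos: [0.4439, -0.3201, 0.3612]
ee_rot: [3.139, -0.645, 0.055]
wrist_force: [-0.3, -0.0, -2.6]
width: 0.0388
finger_force: 30.1
```

```bash
python3 -c "
from go import *
plan([(.44,.12,.36),(.624,.264,.36),(.624,.264,.17)])"
```

```text
tcp [ 0.4439 -0.3201  0.3612] grasp [ 0.4409 -0.3202  0.3652] lean 0.645 azim 0.051 twist_deg_to_level 0.18 q [-1.078 -0.231  1.523  0.575  1.543  0.514] w 0.0388
(0.44, 0.12, 0.36) [  15.4 -439.7   17.1] mm 440.0
(0.624, 0.264, 0.36) [ 153.1 -134.   114.9] mm 234.0
(0.624, 0.264, 0.17) [-114.2   -0.4  151.8] mm 190.0
```

carry_out([
  [255, [1, -25, 1], 0],
  [255, [2, -40, 2], 0],
  [255, [2, -42, 2], 0],
  [255, [2, -42, 2], 0],
  [255, [2, -42, 2], 0],
  [255, [2, -42, 2], 0],
  [255, [2, -42, 2], 0],
  [255, [2, -42, 2], 0],
])

```text
time: 11.9
tool_pos: [0.4454, 0.0001, 0.3506]
ee_rot: [-3.13, -0.635, 0.044]
wrist_force: [0.2, -0.4, -3.0]
width: 0.0388
finger_force: 30.1
```

carry_out([
  [255, [0, -42, 1], 0],
  [255, [0, -42, 1], 0],
  [255, [10, -38, 8], 0],
  [255, [0, 0, 0], 0],
])

```text
time: 12.3
tool_pos: [0.4523, 0.1285, 0.3485]
ee_rot: [-3.129, -0.632, 0.059]
wrist_force: [-0.5, -0.1, -3.8]
width: 0.0383
finger_force: 30.1
```

```bash
python3 -c "
from go import *
plan([(.624,.264,.36),(.624,.264,.17)])"
```

```text
tcp [0.4523 0.1285 0.3485] grasp [0.4494 0.1283 0.3526] lean 0.632 azim 0.08 twist_deg_to_level -0.97 q [ 0.212 -0.54   1.75  -0.08   1.305  1.715] w 0.0383
(0.624, 0.264, 0.36) [ 151.5 -123.9  103.2] mm 221.0
(0.624, 0.264, 0.17) [-112.2    1.9  153.3] mm 190.0
```

carry_out([
  [255, [15, -12, 10], 0],
  [255, [27, -22, 19], 0],
  [255, [27, -22, 19], 0],
  [255, [27, -23, 19], 0],
  [255, [27, -23, 19], 0],
  [255, [27, -22, 18], 0],
  [255, [0, 0, 0], 0],
])

```text
time: 13.0
tool_pos: [0.632, 0.2558, 0.3519]
ee_rot: [-3.134, -0.628, 0.049]
wrist_force: [-0.3, 0.0, -3.3]
width: 0.0383
finger_force: 30.0
```

```bash
python3 -c "
from go import *
plan([(.624,.264,.17)])"
```

```text
tcp [0.632  0.2558 0.3519] grasp [0.6291 0.2556 0.3559] lean 0.628 azim 0.061 twist_deg_to_level -0.56 q [ 0.397 -0.032  1.359 -0.208  1.22   1.928] w 0.0383
(0.624, 0.264, 0.17) [-113.    -7.6  147.7] mm 186.0
```

carry_out([
  [255, [-10, -8, 12], 0],
  [255, [-24, 0, 31], 0],
  [255, [-24, 0, 31], 0],
  [255, [-24, 0, 31], 0],
  [255, [-22, 0, 29], 0],
  [255, [-9, 0, 12], 0],
  [255, [0, 0, 0], 0],
])

```text
time: 13.7
tool_pos: [0.6227, 0.2621, 0.1697]
ee_rot: [-3.135, -0.631, 0.047]
wrist_force: [-0.0, -0.2, -2.8]
width: 0.0386
finger_force: 30.1
```

```bash
python3 -c "
from go import *
plan([(.624,.264,.152)])
cv=__import__('cv2')
T=robot.snapshot('top')[160:340,110:310];S=robot.snapshot('scene')[190:370,320:520]
cv.imwrite('pics/d2.png',cv.resize(np.hstack([T,S]),None,fx=2,fy=2,interpolation=2))"
```

```text
tcp [0.6227 0.2621 0.1697] grasp [0.6197 0.262  0.1738] lean 0.631 azim 0.059 twist_deg_to_level -0.53 q [ 0.418  0.012  1.679 -0.274  0.87   2.054] w 0.0386
(0.624, 0.264, 0.152) [-9.3 -1.7 20.2] mm 22.0
```

View pics/d2.png

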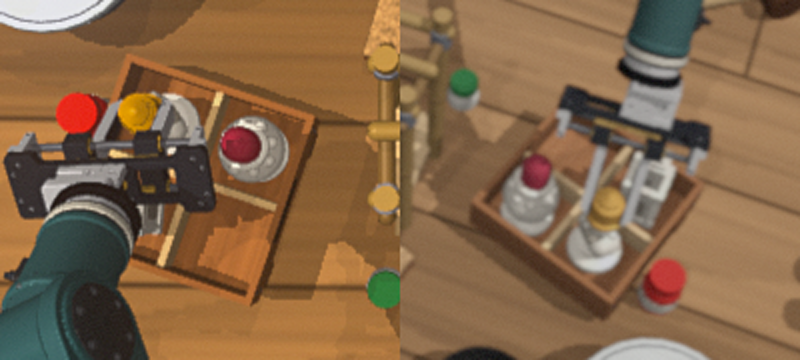

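carry_out([
  [255, [-3, 0, 6], 0],
  [255, [-3, -1, 6], 0],
  [255, [-3, -1, 5], 0],
  [255, [-1, 0, 1], 0],
  [255, [0, 0, 0], 0],
])

```text
time: 14.3
tool_pos: [0.6278, 0.2659, 0.1538]
ee_rot: [-3.132, -0.637, 0.046]
wrist_force: [0.1, 0.2, -2.6]
width: 0.0385
finger_force: 30.1
```

```bash
python3 -c "
from go import *
plan([(.624,.264,.150)])"
```

```text
tcp [0.6278 0.2659 0.1538] grasp [0.6249 0.2658 0.1578] lean 0.637 azim 0.063 twist_deg_to_level -0.74 q [ 0.421  0.036  1.691 -0.287  0.83   2.072] w 0.0385
(0.624, 0.264, 0.15) [-5.4  1.8  5.7] mm 8.0
```

carry_out([
  [255, [-1, 0, 2], 0],
  [255, [-2, 0, 2], 0],
  [255, [-1, 0, 1], 0],
  [255, [0, 0, 0], 0],
])

```text
time: 14.7
tool_pos: [0.6276, 0.2659, 0.1477]
ee_rot: [-3.132, -0.638, 0.046]
wrist_force: [-0.2, 1.3, -2.1]
width: 0.0385
finger_force: 30.1
```

carry_out([
  [255, [-1, 0, 1], 0],
  [255, [-1, 0, 1], 0],
  [255, [0, 0, 0], 0],
])

```text
time: 15.0
tool_pos: [0.6281, 0.2662, 0.1468]
ee_rot: [-3.131, -0.641, 0.046]
wrist_force: [-0.6, -1.2, 0.4]
width: 0.0386
finger_force: 30.0
```

carry_out([
  [140, [0, 0, 0], 0],
  [100, [0, 0, 0], 0],
  [80, [0, 0, 0], 0],
  [80, [0, 0, 0], 0],
  [80, [0, 0, -15], 0],
  [80, [0, 0, -35], 0],
  [80, [0, 0, -45], 0],
  [80, [0, 0, -45], 0],
])

```text
time: 15.8
tool_pos: [0.5427, 0.2604, 0.2593]
ee_rot: [-3.131, -0.638, 0.046]
wrist_force: [0.8, 0.5, -0.2]
width: 0.0644
finger_force: 0.0
```

```bash
python3 -c "
from go import *
plan([(.52,.12,.42),(.80,.12,.5)])
cv=__import__('cv2')
T=robot.snapshot('top')[160:340,110:310];S=robot.snapshot('scene')[190:370,320:520]
cv.imwrite('pics/d3.png',cv.resize(np.hstack([T,S]),None,fx=2,fy=2,interpolation=2))"
```

```text
tcp [0.5427 0.2604 0.2593] grasp [0.5397 0.2602 0.2633] lean 0.638 azim 0.063 twist_deg_to_level -0.79 q [ 0.492 -0.195  1.691 -0.286  1.069  2.077] w 0.0644
(0.52, 0.12, 0.42) [  72.3  137.7 -142.8] mm 211.0
(0.8, 0.12, 0.5) [272.3  13.8 102.2] mm 291.0
```

View pics/d3.png

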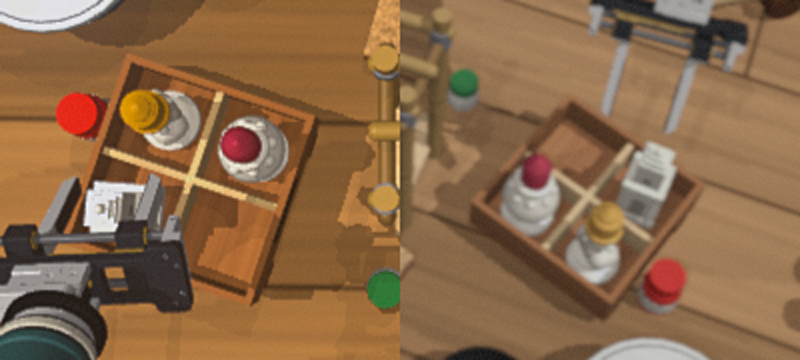

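Bust stands upright in the back compartment, and the front one is empty. Now I'll lean further at the reach limit for the figure.

carry_out([
  [70, [17, 20, -35], 0],
  [70, [17, 25, -35], 0],
  [70, [17, 32, -30], 0],
  [70, [17, 35, -30], 0],
  [70, [20, 35, -20], 0],
  [70, [20, 35, -10], 0],
  [70, [40, 15, 10], 0],
  [70, [45, 0, 15], 0],
])

```text
time: 16.7
tool_pos: [0.629, 0.063, 0.4833]
ee_rot: [-3.133, -0.643, 0.042]
wrist_force: [-0.2, 1.0, 0.5]
width: 0.0678
finger_force: 0.0
```

carry_out([
  [70, [45, 0, 15], 0],
  [70, [45, 0, 15], 0],
  [70, [45, 0, 15], 0],
  [70, [45, 0, 15], 0],
  [70, [45, 0, 0], 0],
  [70, [45, 0, 0], 0],
  [70, [45, 0, 0], 0],
  [70, [45, 0, 0], 0],
])

```text
time: 17.5
tool_pos: [0.8759, 0.0744, 0.5678]
ee_rot: [-3.127, -0.73, 0.044]
wrist_force: [-0.0, -0.7, -0.2]
width: 0.0681
finger_force: 0.0
```

```bash
python3 -c "
from go import *
show()"
```

```text
tcp [0.8759 0.0744 0.5678] grasp [0.8726 0.0741 0.5716] lean 0.73 azim 0.066 twist_deg_to_level -0.94 q [0.004 0.522 0.276 0.041 1.614 1.543] w 0.0681
```

carry_out([
  [70, [48, 0, 0], 0],
  [70, [48, 0, 0], 0],
  [70, [48, 0, 0], 0],
  [70, [48, 0, 0], 0],
  [70, [48, 0, 0], 0],
  [70, [48, 0, 0], 0],
  [70, [48, 0, 0], 0],
  [70, [48, 0, 0], 0],
])

```text
time: 18.3
tool_pos: [0.9232, 0.0682, 0.6507]
ee_rot: [-3.113, -1.005, 0.035]
wrist_force: [-0.2, -0.2, -0.1]
width: 0.0681
finger_force: 0.0
```

```bash
python3 -c "
from go import *
show()"
```

```text
tcp [0.9232 0.0682 0.6507] grasp [0.919  0.0679 0.6534] lean 1.005 azim 0.07 twist_deg_to_level -1.06 q [-0.013  0.503  0.275  0.071  1.361  1.53 ] w 0.0681
```

carry_out([
  [70, [48, 0, 0], 0],
  [70, [48, 0, 0], 0],
  [70, [48, 0, 0], 0],
  [70, [48, 0, 0], 0],
  [70, [48, 0, 0], 0],
  [70, [0, 0, 0], -0.8],
])

```text
time: 18.9
tool_pos: [0.916, 0.0631, 0.7301]
ee_rot: [-3.133, -1.17, 0.061]
wrist_force: [-0.2, 0.8, -0.1]
width: 0.0681
finger_force: 0.0
```

```bash
python3 -c "
from go import *
plan([(.60,-.1,.50),(.40,-.42,.40),(.40,-.405,.138),(.575,-.401,.138)])"
```

```text
tcp [0.916  0.0631 0.7301] grasp [0.9114 0.0628 0.732 ] lean 1.17 azim 0.07 twist_deg_to_level -0.2 q [-0.025  0.455  0.274  0.092  1.245  1.508] w 0.0681
(0.6, -0.1, 0.5) [-338.8  141.9 -206. ] mm 421.0
(0.4, -0.42, 0.4) [-177.5  305.9 -165.2] mm 390.0
(0.4, -0.405, 0.138) [-240.9  -14.1  103.2] mm 262.0
(0.575, -0.401, 0.138) [ 68.2   7.9 161. ] mm 175.0
```

carry_out([
  [70, [-34, 14, -21], 0],
  [70, [-34, 14, -21], 0],
  [70, [-34, 14, -21], 0],
  [70, [-34, 14, -21], 0],
  [70, [-34, 14, -21], 0],
  [70, [-34, 14, -21], 0],
  [70, [-34, 14, -21], 0],
  [70, [-34, 14, -21], 0],
])

```text
time: 19.7
tool_pos: [0.6693, -0.0629, 0.5464]
ee_rot: [-3.134, -1.164, 0.062]
wrist_force: [-0.9, -0.9, -1.3]
width: 0.0681
finger_force: 0.0
```

carry_out([
  [70, [-34, 14, -21], 0],
  [70, [-34, 14, -21], 0],
  [70, [-20, 34, -18], 0],
  [70, [-20, 34, -18], 0],
  [70, [-20, 34, -18], 0],
  [70, [-20, 34, -18], 0],
  [70, [-20, 34, -18], 0],
  [70, [0, 0, 0], 0],
])

```text
time: 20.5
tool_pos: [0.4948, -0.2783, 0.4409]
ee_rot: [-3.122, -1.161, 0.041]
wrist_force: [0.9, -0.7, -1.2]
width: 0.068
finger_force: 0.0
```

```bash
python3 -c "
from go import *
plan([(.43,-.405,.36),(.43,-.405,.138),(.575,-.401,.138)])"
```

```text
tcp [ 0.4948 -0.2783  0.4409] grasp [ 0.4902 -0.2786  0.4429] lean 1.161 azim 0.063 twist_deg_to_level -0.5 q [-1.172 -0.372  1.736  1.09   1.355  0.339] w 0.068
(0.43, -0.405, 0.36) [-102.1  123.3  -29.4] mm 163.0
(0.43, -0.405, 0.138) [-203.6    1.8   88.5] mm 222.0
(0.575, -0.401, 0.138) [ 57.8   4.6 133. ] mm 145.0
```

carry_out([
  [70, [-25, 31, -7], 0],
  [70, [-25, 31, -7], 0],
  [70, [-25, 31, -7], 0],
  [70, [-26, 31, -8], 0],
  [70, [-40, 0, 17], 0],
  [70, [-40, 0, 17], 0],
  [70, [-40, 0, 17], 0],
  [70, [0, 0, 0], 0],
])

```text
time: 21.3
tool_pos: [0.4384, -0.3968, 0.2253]
ee_rot: [-3.1, -1.16, 0.032]
wrist_force: [0.4, -0.3, 0.0]
width: 0.0682
finger_force: 0.0
```

```bash
python3 -c "
from go import *
plan([(.43,-.405,.138),(.50,-.402,.138),(.575,-.401,.138)])"
```

```text
tcp [ 0.4384 -0.3968  0.2253] grasp [ 0.4339 -0.3972  0.2273] lean 1.16 azim 0.077 twist_deg_to_level -1.04 q [-1.398 -0.027  1.893  1.198  1.37  -0.219] w 0.0682
(0.43, -0.405, 0.138) [-83.5   9.   31.6] mm 90.0
(0.5, -0.402, 0.138) [28.   1.9 64.2] mm 70.0
(0.575, -0.401, 0.138) [30.   4.3 68.6] mm 75.0
```

carry_out([
  [70, [-28, 3, 10], 0],
  [70, [-28, 3, 10], 0],
  [70, [-27, 3, 11], 0],
  [70, [0, 0, 0], 0],
  [70, [14, 1, 32], 0],
  [70, [14, 1, 32], 0],
  [70, [0, 0, 0], 0],
])

```text
time: 22.0
tool_pos: [0.5084, -0.4062, 0.1494]
ee_rot: [3.138, -1.169, 0.077]
wrist_force: [-0.1, -0.2, -0.4]
width: 0.0681
finger_force: 0.0
```

```bash
python3 -c "
from go import *
plan([(.575,-.401,.138)])
cv=__import__('cv2')
T=robot.snapshot('top')[190:330,380:600];S=robot.snapshot('scene')[140:280,110:290]
cv.imwrite('pics/d4.png',cv.resize(np.hstack([T,S]),None,fx=2,fy=2,interpolation=2))"
```

```text
tcp [ 0.5084 -0.4062  0.1494] grasp [ 0.5038 -0.4065  0.1514] lean 1.169 azim 0.072 twist_deg_to_level 0.1 q [-1.255  0.153  1.885  1.298  1.187 -0.366] w 0.0681
(0.575, -0.401, 0.138) [15.6 -0.3 71. ] mm 73.0
```

View pics/d4.png

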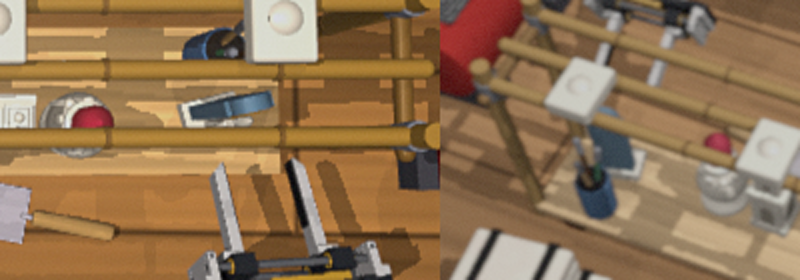

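```bash
python3 - <<'E'
from m import *
T=cv2.imread("pics/d4.png")
for p in((470,242.5),(474,253.5),(502.5,236.5)):print(bp("top",*p,.045).round(4))
t=robot.snapshot("top");mt=cv2.inRange(cv2.cvtColor(t,cv2.COLOR_BGR2HSV),(98,60,40),(120,255,255))
import m
def cost2(p):
    a=ras("top",plate(p))[225:265,465:530]>0;b=mt[225:265,465:530]>0;return 1-(a&b).sum()/(a|b).sum()
b=min(((cost2((x,y,w)),x,y,w) for x in np.arange(.55,.585,.0015) for y in np.arange(-.42,-.385,.0015) for w in np.arange(0,.36,.03)));print(b)
print([c[1:] for c in blobs("top",t,(98,60,40),(120,255,255))[2] if c[2][0]>460], hull("top",plate(b[1:])).min(0),hull("top",plate(b[1:])).max(0))
E
```

```text
bust [ 0.56044289 -0.31785268] [-0.8 -0.5 -0.6 -1.8  0.6 -1.8]
fig (np.float64(0.49158210332103325), np.float64(0.5730000000000001), np.float64(-0.40399999999999997), np.float64(0.13999999999999999))
[ 0.57214559 -0.403342    0.14692821] 0.46739130434782605
[[519.0, 243.0], [519.0, 244.0], [512.0, 245.0], [501.0, 246.0], [495.0, 247.0], [477.0, 248.0], [476.0, 241.0], [494.0, 239.0], [500.0, 238.0], [510.0, 237.0], [518.0, 236.0], [518.0, 236.0]]
base corner [ 0.59693395 -0.42523043  0.045     ]
[ 0.58135394 -0.36506585  0.03      ]
0.5995825814423422 -0.43163001010998986
0.5902129725239421 -0.36831958104244805
[ 0.5835 -0.3634  0.045 ]
[ 0.5586 -0.3723  0.045 ]
[ 0.5982 -0.4378  0.045 ]
(np.float64(0.21842105263157896), np.float64(0.5709999999999993), np.float64(-0.39599999999999996), np.float64(0.15))
[([472, 204, 23, 15, 112], [479.4, 212.6]), ([475, 236, 42, 13, 300], [496.6, 242.6])] [473.02762 236.08272] [515.795   248.74084]
```

carry_out([
  [70, [0, -3, 12], 0],
  [70, [5, -2, 17], 0],
  [70, [5, 0, 17], 0],
  [70, [0, 0, 0], 0],
])

```text
time: 22.55
tool_pos: [0.5513, -0.3975, 0.1352]
ee_rot: [-3.13, -1.165, 0.059]
wrist_force: [-0.5, 0.3, -1.2]
width: 0.0684
finger_force: 0.0
```

```bash
python3 -c "
from go import *
plan([(.573,-.397,.138)])"
```

```text
tcp [ 0.5513 -0.3975  0.1352] grasp [ 0.5467 -0.3979  0.1372] lean 1.165 azim 0.071 twist_deg_to_level -0.28 q [-1.163  0.198  1.864  1.338  1.1   -0.361] w 0.0684
(0.573, -0.397, 0.138) [11.1  1.  23.8] mm 26.0
```

carry_out([
  [70, [5, 0, 12], 0],
  [70, [6, 1, 12], 0],
  [70, [0, 0, 0], 0],
])

```text
time: 22.85
tool_pos: [0.5781, -0.3974, 0.1366]
ee_rot: [-3.134, -1.165, 0.062]
wrist_force: [-0.2, 0.2, 0.4]
width: 0.0682
finger_force: 0.0
```

```bash
python3 -c "
from go import *
plan([(.573,-.397,.138)])
cv=__import__('cv2')
T=robot.snapshot('top')[190:330,400:600];S=robot.snapshot('scene')[160:260,130:280]
cv.imwrite('pics/d5.png',np.vstack([cv.resize(T,(600,420),interpolation=2)[:300],cv.resize(S,(450,300),interpolation=2)][:1]+[cv.copyMakeBorder(cv.resize(S,(450,300),interpolation=2),0,0,0,150,0)]))"
```

```text
tcp [ 0.5781 -0.3974  0.1366] grasp [ 0.5735 -0.3977  0.1386] lean 1.165 azim 0.071 twist_deg_to_level -0.19 q [-1.113  0.223  1.831  1.353  1.058 -0.341] w 0.0682
(0.573, -0.397, 0.138) [-0.7 -0.7 -0.2] mm 1.0
```

View pics/d5.png

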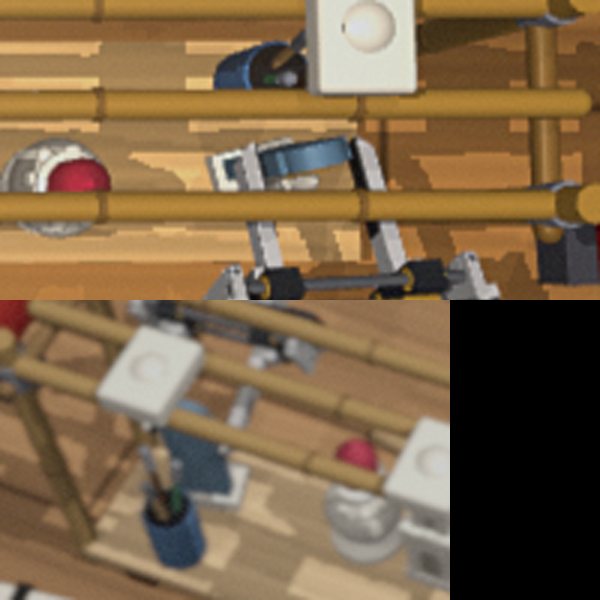

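The fingers straddle the blue plate: left one at (265,180) and right one at (370,180) in the top crop, with the tips level with the plate. Closing now.

carry_out([
  [110, [0, 0, 0], 0],
  [140, [0, 0, 0], 0],
  [255, [0, 0, 0], 0],
  [255, [0, 0, 0], 0],
  [255, [0, 0, 0], 0],
  [255, [0, 0, 0], 0],
])

```text
time: 23.55
tool_pos: [0.5768, -0.3973, 0.1358]
ee_rot: [-3.131, -1.164, 0.059]
wrist_force: [0.1, -0.3, 1.1]
width: 0.0507
finger_force: 30.0
```

```bash
python3 -c "
from go import *
plan([(.573,-.397,.148),(.43,-.397,.149),(.43,-.397,.34)])"
```

```text
tcp [ 0.5768 -0.3973  0.1358] grasp [ 0.5722 -0.3976  0.1378] lean 1.164 azim 0.07 twist_deg_to_level -0.25 q [-1.115  0.222  1.833  1.352  1.059 -0.342] w 0.0507
(0.573, -0.397, 0.148) [ 9.7 -0.6 -3.3] mm 10.0
(0.43, -0.397, 0.149) [ -55.5   -9.8 -131.4] mm 143.0
(0.43, -0.397, 0.34) [175.4  -0.8 -75.5] mm 191.0
```

Grip 50.7 mm, as expected. Lift and draw out.

carry_out([
  [255, [5, 0, -2], 0],
  [255, [5, 0, -2], 0],
  [255, [0, 0, 0], 0],
  [255, [-9, -2, -21], 0],
  [255, [-11, -2, -27], 0],
  [255, [-11, -2, -27], 0],
  [255, [-11, -2, -27], 0],
  [255, [-11, -2, -26], 0],
])

```text
time: 24.35
tool_pos: [0.4371, -0.3969, 0.1486]
ee_rot: [-3.133, -1.163, 0.061]
wrist_force: [0.1, -0.6, -2.9]
width: 0.051
finger_force: 30.0
```

```bash
python3 -c "
from go import *
plan([(.43,-.38,.34)])"
```

```text
tcp [ 0.4371 -0.3969  0.1486] grasp [ 0.4325 -0.3972  0.1505] lean 1.163 azim 0.07 twist_deg_to_level -0.2 q [-1.402  0.08   1.966  1.243  1.306 -0.407] w 0.051
(0.43, -0.38, 0.34) [173.4 -17.9 -76.3] mm 190.0
```

carry_out([
  [255, [20, 0, -9], 0],
  [255, [36, 0, -15], 0],
  [255, [38, -3, -16], 0],
  [255, [38, -4, -16], 0],
  [255, [38, -4, -16], 0],
  [255, [38, -4, -16], 0],
  [255, [38, -4, -16], 0],
  [255, [38, -4, -16], 0],
])

```text
time: 25.15
tool_pos: [0.4386, -0.3741, 0.4584]
ee_rot: [-3.132, -1.163, 0.06]
wrist_force: [0.3, -1.0, -2.8]
width: 0.0506
finger_force: 30.0
```

```bash
python3 -c "
from go import *
plan([(.50,-.3,.50),(.62,-.1,.50),(.62,.194,.45),(.493,.194,.36)])"
```

```text
tcp [ 0.4386 -0.3741  0.4584] grasp [ 0.434  -0.3744  0.4604] lean 1.163 azim 0.071 twist_deg_to_level -0.24 q [-1.389 -0.218  1.588  1.15   1.55   0.232] w 0.0506
(0.5, -0.3, 0.5) [ 64.3 -69.9  49.6] mm 107.0
(0.62, -0.1, 0.5) [  52.2 -191.3  122.8] mm 233.0
(0.62, 0.194, 0.45) [ -38.9 -293.1   38.9] mm 298.0
(0.493, 0.194, 0.36) [-132.9   -8.4  -80.6] mm 156.0
```

carry_out([
  [255, [21, -23, 17], 0],
  [255, [21, -23, 17], 0],
  [255, [21, -23, 17], 0],
  [255, [9, -32, 20], 0],
  [255, [9, -32, 20], 0],
  [255, [9, -32, 20], 0],
  [255, [9, -32, 20], 0],
  [255, [9, -32, 20], 0],
])

```text
time: 25.95
tool_pos: [0.6041, -0.1323, 0.4966]
ee_rot: [-3.13, -1.163, 0.059]
wrist_force: [1.0, -0.8, -3.6]
width: 0.0509
finger_force: 30.0
```

carry_out([
  [255, [9, -32, 20], 0],
  [255, [-5, -42, 6], 0],
  [255, [-5, -42, 6], 0],
  [255, [-5, -42, 6], 0],
  [255, [-5, -42, 6], 0],
  [255, [-5, -42, 6], 0],
  [255, [-5, -42, 6], 0],
  [255, [0, 0, 0], 0],
])

```text
time: 26.75
tool_pos: [0.6259, 0.1593, 0.4527]
ee_rot: [-3.128, -1.157, 0.066]
wrist_force: [-0.1, -0.1, -2.6]
width: 0.0506
finger_force: 30.0
```

```bash
python3 -c "
from go import *
plan([(.493,.194,.36),(.493,.194,.16)])"
```

```text
tcp [0.6259 0.1593 0.4527] grasp [0.6213 0.1589 0.4547] lean 1.157 azim 0.081 twist_deg_to_level -0.33 q [ 0.235 -0.384  1.718 -0.229  0.667  1.82 ] w 0.0506
(0.493, 0.194, 0.36) [-137.3  -44.5  -76.4] mm 163.0
(0.493, 0.194, 0.16) [-183.1    1.1   80.4] mm 200.0
```

carry_out([
  [255, [-34, -11, -19], 0],
  [255, [-34, -11, -19], 0],
  [255, [-34, -11, -19], 0],
  [255, [-34, -11, -19], 0],
  [255, [0, 0, 0], 0],
])

```text
time: 27.25
tool_pos: [0.4975, 0.1879, 0.3527]
ee_rot: [-3.137, -1.151, 0.066]
wrist_force: [0.5, 0.2, -4.4]
width: 0.0506
finger_force: 30.0
```

```bash
python3 -c "
from go import *
plan([(.493,.194,.25),(.493,.194,.16)])"
```

```text
tcp [0.4975 0.1879 0.3527] grasp [0.493  0.1876 0.3547] lean 1.151 azim 0.071 twist_deg_to_level -0.11 q [ 0.491 -0.624  2.049 -0.618  0.699  2.251] w 0.0506
(0.493, 0.194, 0.25) [-95.5  -6.2  43.1] mm 105.0
(0.493, 0.194, 0.16) [-82.2   0.2  36.7] mm 90.0
```

carry_out([
  [255, [-24, -2, 11], 0],
  [255, [-24, -2, 11], 0],
  [255, [-24, -2, 11], 0],
  [255, [-23, 0, 10], 0],
  [255, [0, 0, 0], 0],
])

```text
time: 27.75
tool_pos: [0.5022, 0.1925, 0.2523]
ee_rot: [-3.14, -1.155, 0.064]
wrist_force: [0.6, 0.0, -2.6]
width: 0.0506
finger_force: 30.0
```

```bash
python3 -c "
from go import *
plan([(.493,.194,.16),(.493,.194,.138)])"
```

```text
tcp [0.5022 0.1925 0.2523] grasp [0.4976 0.1922 0.2543] lean 1.155 azim 0.066 twist_deg_to_level -0.05 q [ 0.505 -0.549  2.214 -0.876  0.53   2.562] w 0.0506
(0.493, 0.194, 0.16) [-88.1  -2.   34. ] mm 94.0
(0.493, 0.194, 0.138) [-20.1   0.    8.9] mm 22.0
```

Going lower here would pass the j4/j6 ranges (j6 is at 2.56), because the lean is too strong for this spot. I'll carry the figure back, set it on clear table in front of the rack, reduce the lean and regrip it.

carry_out([
  [255, [30, 0, -14], 0],
  [255, [36, 0, -16], 0],
  [255, [36, 2, -14], 0],
  [255, [34, 11, 19], 0],
  [255, [34, 11, 19], 0],
  [255, [34, 11, 19], 0],
  [255, [34, 11, 19], 0],
  [255, [6, 30, 0], 0],
])

```text
time: 28.55
tool_pos: [0.6367, 0.1262, 0.4759]
ee_rot: [-3.128, -1.171, 0.057]
wrist_force: [-0.9, -0.4, -2.3]
width: 0.0508
finger_force: 30.0
```

carry_out([
  [255, [5, 42, -6], 0],
  [255, [5, 42, -6], 0],
  [255, [5, 42, -6], 0],
  [255, [5, 42, -6], 0],
  [255, [5, 42, -6], 0],
  [255, [-9, 32, -20], 0],
  [255, [-9, 32, -20], 0],
  [255, [-9, 32, -20], 0],
])

```text
time: 29.35
tool_pos: [0.57, -0.1868, 0.5057]
ee_rot: [3.136, -1.168, 0.073]
wrist_force: [-0.5, 0.1, -3.1]
width: 0.0506
finger_force: 30.0
```

```bash
python3 -c "
from go import *
plan([(.50,-.28,.48),(.435,-.37,.42),(.435,-.38,.15),(.435,-.38,.108)])"
```

```text
tcp [ 0.57   -0.1868  0.5057] grasp [ 0.5654 -0.1871  0.5077] lean 1.168 azim 0.067 twist_deg_to_level 0.13 q [-0.842 -0.403  1.633  0.916  1.157  0.62 ] w 0.0506
(0.5, -0.28, 0.48) [-53.7  88.1 -55. ] mm 117.0
(0.435, -0.37, 0.42) [-83.2  85.3 -41.7] mm 126.0
(0.435, -0.38, 0.15) [-248.7    9.4  105.2] mm 270.0
(0.435, -0.38, 0.108) [-38.6  -0.1  16.5] mm 42.0
```

carry_out([
  [255, [-18, 29, -18], 0],
  [255, [-18, 29, -18], 0],
  [255, [-18, 30, -19], 0],
  [255, [-28, 28, -14], 0],
  [255, [-28, 28, -14], 0],
  [255, [-28, 29, -14], 0],
  [255, [-36, 2, 15], 0],
  [255, [-36, 2, 15], 0],
])

```text
time: 30.15
tool_pos: [0.4378, -0.3747, 0.337]
ee_rot: [3.127, -1.165, 0.077]
wrist_force: [1.2, -1.2, -3.2]
width: 0.0505
finger_force: 30.0
```

carry_out([
  [255, [-36, 2, 15], 0],
  [255, [-36, 2, 15], 0],
  [255, [-36, 1, 15], 0],
  [255, [-36, 0, 15], 0],
  [255, [-25, 0, 11], 0],
  [255, [0, 0, 0], 0],
])

```text
time: 30.75
tool_pos: [0.437, -0.376, 0.1489]
ee_rot: [-3.126, -1.162, 0.052]
wrist_force: [0.4, 0.5, -2.8]
width: 0.0506
finger_force: 30.0
```

```bash
python3 -c "
from go import *
plan([(.435,-.38,.113),(.435,-.38,.108)])"
```

```text
tcp [ 0.437  -0.376   0.1489] grasp [ 0.4324 -0.3763  0.1509] lean 1.162 azim 0.069 twist_deg_to_level -0.38 q [-1.393  0.035  2.012  1.245  1.297 -0.401] w 0.0506
(0.435, -0.38, 0.113) [-33.8   4.1  17.2] mm 38.0
(0.435, -0.38, 0.108) [-4.6  0.   2. ] mm 5.0
```

carry_out([
  [255, [-12, 0, 5], 0],
  [255, [-12, 0, 5], 0],
  [255, [-9, 0, 4], 0],
  [255, [-3, 0, 1], 0],
  [255, [-2, 0, 1], 0],
  [255, [0, 0, 0], 0],
])

```text
time: 31.35
tool_pos: [0.4377, -0.3755, 0.1111]
ee_rot: [-3.136, -1.165, 0.063]
wrist_force: [1.1, 0.9, -3.5]
width: 0.0506
finger_force: 30.0
```

carry_out([
  [255, [-2, 0, 1], 0],
  [255, [-2, 0, 0], 0],
  [255, [-1, 0, 0], 0],
  [255, [0, 0, 0], 0],
])

```text
time: 31.75
tool_pos: [0.4368, -0.3749, 0.106]
ee_rot: [-3.133, -1.166, 0.061]
wrist_force: [0.7, 0.4, -0.3]
width: 0.0508
finger_force: 30.0
```

carry_out([
  [140, [0, 0, 0], 0],
  [100, [0, 0, 0], 0],
  [65, [0, 0, 0], 0],
  [65, [0, 0, 0], 0],
  [65, [14, 0, -8], 0],
  [65, [28, 0, -14], 0],
  [65, [36, 0, -17], 0],
  [65, [38, 0, -16], 0],
])

```text
time: 32.55
tool_pos: [0.4317, -0.3753, 0.2342]
ee_rot: [-3.127, -1.164, 0.054]
wrist_force: [0.6, -0.7, 0.0]
width: 0.07
finger_force: 0.0
```

```bash
python3 - <<'E'
from go import *
plan([(.50,-.15,.42),(.50,.09,.42),(.36,.08,.42)])
from fit import *
for n in("top","scene"):
    t=robot.snapshot(n);cv2.imwrite(f"pics/{n}e.png",t)
    print(n,[c[1:] for c in blobs(n,t,(98,60,30),(120,255,255))[2]])
E
```

```text
tcp [ 0.4317 -0.3753  0.2342] grasp [ 0.4271 -0.3756  0.2362] lean 1.164 azim 0.07 twist_deg_to_level -0.37 q [-1.406 -0.094  1.939  1.198  1.379 -0.212] w 0.07
(0.5, -0.15, 0.42) [ 202.4 -221.3    8.6] mm 300.0
(0.5, 0.09, 0.42) [   5.1 -239.4   15.5] mm 240.0
(0.36, 0.08, 0.42) [ -55.5    0.5 -128.9] mm 140.0
top [([113, 12, 96, 68, 5092], [158.2, 48.8]), ([472, 204, 23, 15, 103], [479.5, 212.8]), ([4, 254, 27, 24, 519], [16.9, 265.6]), ([461, 300, 40, 15, 436], [481.6, 306.9]), ([0, 348, 26, 25, 533], [12.0, 359.7]), ([250, 436, 53, 44, 784], [277.9, 461.7])]
scene [([398, 72, 14, 13, 36], [404.2, 77.7]), ([419, 74, 8, 13, 25], [423.2, 81.6]), ([405, 76, 15, 18, 58], [412.8, 85.8]), ([401, 95, 11, 18, 34], [406.0, 103.9]), ([385, 124, 10, 13, 36], [389.0, 130.9]), ([218, 172, 17, 15, 164], [225.9, 178.7]), ([179, 227, 19, 22, 235], [189.0, 239.4]), ([573, 248, 21, 19, 296], [582.8, 256.7]), ([637, 291, 3, 13, 33], [638.2, 296.7]), ([561, 311, 22, 20, 348], [571.2, 320.4])]
```

carry_out([
  [65, [29, -32, 1], 0],
  [65, [29, -32, 1], 0],
  [65, [29, -32, 1], 0],
  [65, [29, -32, 1], 0],
  [65, [29, -32, 1], 0],
  [65, [29, -32, 1], 0],
  [65, [29, -30, 2], 0],
  [65, [1, -38, 2], 0],
])

```text
time: 33.45
tool_pos: [0.5044, -0.1101, 0.4226]
ee_rot: [-3.141, -1.17, 0.068]
wrist_force: [0.6, 0.3, 1.1]
width: 0.0704
finger_force: 0.0
```

carry_out([
  [65, [1, -40, 2], 0],
  [65, [1, -40, 3], 0],
  [65, [1, -40, 3], 0],
  [65, [1, -40, 3], 0],
  [65, [1, -40, 2], 0],
  [65, [-17, 0, -40], 0],
  [65, [-17, 0, -40], 0],
  [65, [-17, 0, -40], 0],
])

```text
time: 34.25
tool_pos: [0.4691, 0.1128, 0.4379]
ee_rot: [3.119, -1.101, 0.057]
wrist_force: [0.7, 1.0, -1.1]
width: 0.0704
finger_force: 0.0
```

```bash
python3 -c "
from go import *
show()"
```

```text
tcp [0.4691 0.1128 0.4379] grasp [0.4646 0.1126 0.4402] lean 1.101 azim 0.032 twist_deg_to_level 0.67 q [ 0.259 -0.755  1.908 -0.257  0.914  1.822] w 0.0704
```

carry_out([
  [65, [-20, 3, -45], 0],
  [65, [-20, 3, -45], 0],
  [65, [-20, 3, -45], 0],
  [65, [-20, 3, -45], 0],
  [65, [-20, 3, -45], 0],
  [65, [-20, 3, -45], 0],
  [65, [-20, 3, -45], 0],
  [65, [-20, 3, -45], 0],
])

```text
time: 35.05
tool_pos: [0.2235, 0.1611, 0.4953]
ee_rot: [3.045, -0.984, 0.106]
wrist_force: [0.5, 0.5, 1.5]
width: 0.0701
finger_force: 0.0
```

```bash
python3 -c "
from go import *
show()"
```

```text
tcp [0.2235 0.1611 0.4953] grasp [0.2194 0.1611 0.4981] lean 0.987 azim -0.01 twist_deg_to_level 3.67 q [ 1.575 -0.748  1.719 -1.078  1.898  2.565] w 0.0701
```

```bash
python3 -c "
from go import *
plan([(.42,.06,.44),(.42,.05,.44),(.32,.05,.44)],twist=3.6)"
```

```text
tcp [0.2235 0.1611 0.4953] grasp [0.2194 0.1611 0.4981] lean 0.987 azim -0.01 twist_deg_to_level 3.67 q [ 1.575 -0.748  1.719 -1.078  1.898  2.565] w 0.0701
(0.42, 0.06, 0.44) [ 62.5  99.2 200.3] mm 232.0
(0.42, 0.05, 0.44) [ 0.  10.   0.1] mm 10.0
(0.32, 0.05, 0.44) [-55.1   0.9 -83.4] mm 100.0
```

carry_out([
  [65, [10, 18, 33], 0],
  [65, [10, 18, 33], 0],
  [65, [10, 18, 33], 0],
  [65, [10, 18, 33], 0],
  [65, [11, 18, 33], 0],
  [65, [11, 18, 34], 0],
  [65, [0, 0, 0], 3.6],
])

```text
time: 35.75
tool_pos: [0.4212, 0.094, 0.4606]
ee_rot: [3.096, -0.963, -0.033]
wrist_force: [-0.9, -0.2, -0.8]
width: 0.0701
finger_force: 0.0
```

```bash
python3 -c "
from go import *
plan([(.32,.05,.44)])"
```

```text
tcp [0.4212 0.094  0.4606] grasp [0.4171 0.0943 0.4634] lean 0.964 azim -0.089 twist_deg_to_level 1.84 q [ 0.377 -0.738  1.774 -0.404  1.223  1.963] w 0.0701
(0.32, 0.05, 0.44) [-73.9  50.5 -62.8] mm 109.0
```

carry_out([
  [65, [0, 45, 0], 1.8],
  [65, [0, 45, 0], 0],
  [65, [-34, 0, -34], 0],
  [65, [-34, 0, -34], 0],
  [65, [-34, 0, -34], 0],
  [65, [-34, 0, -34], 0],
])

```text
time: 36.35
tool_pos: [0.3305, 0.105, 0.4843]
ee_rot: [3.074, -0.88, -0.068]
wrist_force: [0.4, 1.7, -1.2]
width: 0.07
finger_force: 0.0
```

```bash
python3 -c "
from go import *
show()"
```

```text
tcp [0.3305 0.105  0.4843] grasp [0.3267 0.1056 0.4875] lean 0.882 azim -0.155 twist_deg_to_level 3.18 q [ 0.746 -0.755  1.684 -0.651  1.568  2.194] w 0.07
```

```bash
python3 -c "
from go import *
plan([(.45,.05,.42),(.45,-.08,.42),(.35,-.08,.44)],twist=3.2)"
```

```text
tcp [0.3305 0.105  0.4843] grasp [0.3267 0.1056 0.4875] lean 0.882 azim -0.155 twist_deg_to_level 3.18 q [ 0.746 -0.755  1.684 -0.651  1.568  2.194] w 0.07
(0.45, 0.05, 0.42) [ 30.8  35.8 143.6] mm 151.0
(0.45, -0.08, 0.42) [ 12.8 128.4  15.5] mm 130.0
(0.35, -0.08, 0.44) [-47.3  15.5 -89. ] mm 102.0
```

carry_out([
  [65, [7, 9, 36], 3.2],
  [65, [8, 9, 36], 0],
  [65, [8, 9, 36], 0],
  [65, [8, 9, 36], 0],
  [65, [4, 43, 5], 0],
  [65, [4, 43, 5], 0],
  [65, [4, 43, 5], 0],
  [65, [0, 0, 0], 0],
])

```text
time: 37.15
tool_pos: [0.4547, -0.0756, 0.4144]
ee_rot: [-3.141, -0.874, -0.172]
wrist_force: [-1.0, 0.2, 0.0]
width: 0.0702
finger_force: 0.0
```

carry_out([
  [65, [-30, 0, -40], 0],
  [65, [-30, 0, -40], 0],
  [65, [-30, 0, -40], 0],
  [65, [-30, 0, -40], 0],
  [65, [-30, 0, -40], 0],
])

```text
time: 37.65
tool_pos: [0.3557, -0.0396, 0.5077]
ee_rot: [3.136, -0.736, -0.15]
wrist_force: [-0.3, 0.4, 1.1]
width: 0.0701
finger_force: 0.0
```

```bash
python3 -c "
from go import *
show()"
```

```text
tcp [ 0.3557 -0.0396  0.5077] grasp [ 0.3524 -0.0391  0.5114] lean 0.736 azim -0.158 twist_deg_to_level 0.36 q [-0.472 -0.755  1.551  0.209  1.632  1.342] w 0.0701
```

carry_out([
  [60, [-34, 0, -36], 0],
  [60, [-34, 0, -36], 0],
  [60, [-34, 0, -36], 0],
  [60, [-34, 0, -36], 0],
  [60, [-36, 0, -34], 0],
  [60, [-36, 0, -34], 0],
  [60, [-36, 0, -34], 0],
  [60, [-36, 0, -34], 0],
])

```text
time: 38.45
tool_pos: [0.1885, 0.035, 0.5725]
ee_rot: [3.082, -0.599, -0.118]
wrist_force: [-1.1, 0.1, -0.9]
width: 0.0721
finger_force: 0.0
```

```bash
cat > n.py <<'E'
from go import *
plan([(.40,-.20,.42),(.41,-.376,.36),(.438,-.376,.24),(.438,-.376,.105)])
from m import plate,ras,hull
import cv2
t=cv2.imread("pics/tope.png");mt=cv2.inRange(cv2.cvtColor(t,cv2.COLOR_BGR2HSV),(98,60,30),(120,255,255))
def c2(p):
    a=ras("top",plate(p)-[0,0,.03])[285:330,450:515]>0;b=mt[285:330,450:515]>0;return 1-(a&b).sum()/(a|b).sum()
print(min(((c2((x,y,w)),x,y,w) for x in np.arange(.41,.455,.0015) for y in np.arange(-.40,-.355,.0015) for w in np.arange(-.1,.3,.04))))
E
python3 n.py | grep -v "^\[\|bust\|fig\|base\|^0"
```

```text
tcp [0.1885 0.035  0.5725] grasp [0.1857 0.0356 0.5766] lean 0.602 azim -0.224 twist_deg_to_level 5.0 q [ 0.715 -0.739  1.312 -0.561  2.108  2.017] w 0.0721
(0.4, -0.2, 0.42) [110.3 192.6 277. ] mm 355.0
(0.41, -0.376, 0.36) [ -8.5 169.3  77.1] mm 186.0
(0.438, -0.376, 0.24) [-44.7 -10.2 114.4] mm 123.0
(0.438, -0.376, 0.105) [-76.1  -6.7 111.3] mm 135.0
(np.float64(0.14538310412573674), np.float64(0.4325), np.float64(-0.3745), np.float64(0.13999999999999999))
```

carry_out([
  [60, [0, -46, 0], 5],
  [60, [0, -46, 0], 0],
  [60, [0, -46, 0], 0],
  [60, [0, -46, 0], 0],
  [60, [0, -46, 0], 0],
  [60, [0, -46, 0], 0],
  [60, [0, -46, 0], 0],
  [60, [0, -46, 0], 0],
])

```text
time: 39.25
tool_pos: [0.2681, 0.3767, 0.5732]
ee_rot: [3.104, -0.591, -0.163]
wrist_force: [-0.3, -0.6, 0.7]
width: 0.0721
finger_force: 0.0
```

carry_out([
  [60, [0, -46, 0], 0],
  [60, [0, -46, 0], 0],
  [60, [0, -46, 0], 0],
  [60, [0, -46, 0], 0],
  [60, [0, -46, 0], 0],
  [60, [0, -46, 0], 0],
  [60, [0, -46, 0], 0],
])

```text
time: 39.95
tool_pos: [0.3225, 0.6395, 0.5149]
ee_rot: [3.124, -0.619, -0.13]
wrist_force: [-0.8, -1.0, 0.1]
width: 0.0718
finger_force: 0.0
```

carry_out([
  [60, [0, -46, 0], 0],
  [60, [0, -46, 0], 0],
  [60, [0, -46, 0], 0],
  [60, [0, -46, 0], 0],
])

```text
time: 40.35
tool_pos: [0.3466, 0.7181, 0.4625]
ee_rot: [-3.131, -0.67, -0.043]
wrist_force: [0.3, -0.1, 0.0]
width: 0.072
finger_force: 0.0
```

```bash
python3 -c "
from go import *
p,r=show()
t=r.as_matrix();t=np.degrees(np.arctan2(t[2,1],t[2,0]))
plan([(.45,.05,.46),(.43,-.20,.42),(.42,-.374,.30),(.440,-.3735,.22),(.440,-.3735,.105)],twist=t)"
```

```text
tcp [0.3466 0.7181 0.4625] grasp [0.3435 0.7182 0.4665] lean 0.67 azim -0.027 twist_deg_to_level -0.73 q [ 1.306  0.655  0.276 -0.7    1.929  2.567] w 0.072
tcp [0.3466 0.7181 0.4625] grasp [0.3435 0.7182 0.4665] lean 0.67 azim -0.027 twist_deg_to_level -0.73 q [ 1.306  0.655  0.276 -0.7    1.929  2.567] w 0.072
(0.45, 0.05, 0.46) [ 93.4 665.1  82.2] mm 677.0
(0.43, -0.2, 0.42) [-35.3 250.4  23.1] mm 254.0
(0.42, -0.374, 0.3) [-78.7 174.2  90.8] mm 212.0
(0.44, -0.3735, 0.22) [-34.   -1.   75.1] mm 82.0
(0.44, -0.3735, 0.105) [-71.4   0.   90.2] mm 115.0
```

carry_out([
  [60, [6, 44, 5], -0.7],
  [60, [6, 44, 5], 0],
  [60, [6, 44, 5], 0],
  [60, [6, 44, 5], 0],
  [60, [6, 44, 5], 0],
  [60, [6, 44, 6], 0],
  [60, [6, 44, 6], 0],
  [60, [6, 44, 6], 0],
])

```text
time: 41.15
tool_pos: [0.4082, 0.3644, 0.4702]
ee_rot: [3.129, -0.664, -0.012]
wrist_force: [0.3, 0.3, -0.0]
width: 0.0719
finger_force: 0.0
```

carry_out([
  [60, [6, 44, 5], 0],
  [60, [6, 44, 5], 0],
  [60, [6, 44, 6], 0],
  [60, [7, 45, 6], 0],
  [60, [7, 45, 6], 0],
  [60, [7, 45, 6], 0],
  [60, [7, 45, 5], 0],
  [60, [-6, 42, 4], 0],
])

```text
time: 41.95
tool_pos: [0.4596, 0.0089, 0.465]
ee_rot: [3.129, -0.664, -0.014]
wrist_force: [0.7, -0.7, 0.4]
width: 0.0719
finger_force: 0.0
```

carry_out([
  [60, [-6, 42, 4], 0],
  [60, [-6, 42, 4], 0],
  [60, [-6, 42, 4], 0],
  [60, [-6, 42, 4], 0],
  [60, [-6, 41, 4], 0],
  [60, [-16, 35, 18], 0],
  [60, [-16, 35, 18], 0],
  [60, [-16, 35, 18], 0],
])

```text
time: 42.75
tool_pos: [0.4365, -0.3054, 0.3601]
ee_rot: [3.131, -0.662, -0.015]
wrist_force: [0.6, 0.3, 0.2]
width: 0.0722
finger_force: 0.0
```

carry_out([
  [60, [-15, 35, 18], 0],
  [60, [-16, 34, 18], 0],
  [60, [0, 0, 0], 0],
  [60, [0, 0, 0], 0],
])

```text
time: 43.15
tool_pos: [0.4331, -0.3735, 0.3131]
ee_rot: [3.135, -0.662, -0.018]
wrist_force: [-0.2, -0.0, 0.1]
width: 0.0715
finger_force: 0.0
```

```bash
python3 -c "
from go import *
plan([(.440,-.3735,.22),(.440,-.3735,.105)])"
```

```text
tcp [ 0.4331 -0.3735  0.3131] grasp [ 0.43   -0.3734  0.3171] lean 0.662 azim -0.029 twist_deg_to_level 0.5 q [-1.151 -0.183  1.585  0.593  1.44   0.452] w 0.0715
(0.44, -0.3735, 0.22) [-51.8  -0.6  82.7] mm 98.0
(0.44, -0.3735, 0.105) [-70.7  -0.6  90.7] mm 115.0
```

carry_out([
  [60, [-17, 0, 28], 0],
  [60, [-17, 0, 27], 0],
  [60, [-18, 0, 28], 0],
  [60, [-17, 0, 22], 0],
  [60, [-17, 0, 22], 0],
  [60, [-16, 0, 20], 0],
  [60, [-9, 0, 12], 0],
  [60, [0, 0, 0], 0],
])

```text
time: 43.95
tool_pos: [0.4431, -0.3747, 0.1201]
ee_rot: [3.133, -0.663, -0.016]
wrist_force: [0.6, 0.5, -0.2]
width: 0.0719
finger_force: 0.0
```

```bash
python3 -c "
from go import *
plan([(.440,-.3735,.106)])"
```

```text
tcp [ 0.4431 -0.3747  0.1201] grasp [ 0.44   -0.3746  0.1241] lean 0.663 azim -0.03 twist_deg_to_level 0.65 q [-1.131 -0.063  1.871  0.664  1.097  0.219] w 0.0719
(0.44, -0.3735, 0.106) [-11.2  -1.2  14.2] mm 18.0
```

carry_out([
  [60, [-6, -1, 7], 0],
  [60, [-5, 0, 7], 0],
  [110, [0, 0, 0], 0],
  [140, [0, 0, 0], 0],
  [255, [0, 0, 0], 0],
  [255, [0, 0, 0], 0],
  [255, [0, 0, 0], 0],
  [255, [0, 0, 0], 0],
])

```text
time: 44.75
tool_pos: [0.4429, -0.3762, 0.1042]
ee_rot: [3.129, -0.665, -0.016]
wrist_force: [0.5, 0.9, 0.9]
width: 0.0515
finger_force: 29.8
```

carry_out([
  [255, [0, 0, 0], 0],
  [255, [3, 0, -4], 0],
  [255, [6, 0, -8], 0],
  [255, [12, 0, -15], 0],
  [255, [24, 0, -30], 0],
  [255, [28, 0, -36], 0],
  [255, [28, 0, -36], 0],
  [255, [28, 0, -36], 0],
])

```text
time: 45.55
tool_pos: [0.442, -0.3736, 0.3146]
ee_rot: [3.13, -0.662, -0.017]
wrist_force: [0.5, -0.4, -2.6]
width: 0.0509
finger_force: 29.9
```

```bash
python3 -c "
from go import *
plan([(.44,-.36,.36),(.44,.12,.36),(.500,.192,.33),(.500,.192,.125)])"
```

```text
tcp [ 0.442  -0.3736  0.3146] grasp [ 0.4389 -0.3735  0.3185] lean 0.662 azim -0.036 twist_deg_to_level 0.86 q [-1.13  -0.175  1.576  0.585  1.426  0.469] w 0.0509
(0.44, -0.36, 0.36) [ 26.2 -13.1 -32.3] mm 44.0
(0.44, 0.12, 0.36) [  -6.5 -479.8  -10.7] mm 480.0
(0.5, 0.192, 0.33) [ 27.9 -73.7  58.9] mm 98.0
(0.5, 0.192, 0.125) [-126.1   -1.9  161.6] mm 205.0
```

carry_out([
  [255, [26, -13, -32], 0],
  [255, [0, -30, -1], 0],
  [255, [-1, -42, -1], 0],
  [255, [0, -42, -1], 0],
  [255, [-1, -42, -1], 0],
  [255, [0, -42, -1], 0],
  [255, [-1, -42, -1], 0],
  [255, [0, -42, -1], 0],
])

```text
time: 46.35
tool_pos: [0.4425, -0.0773, 0.3549]
ee_rot: [3.13, -0.663, -0.019]
wrist_force: [0.7, -0.2, -2.2]
width: 0.0513
finger_force: 29.9
```

carry_out([
  [255, [-1, -42, -1], 0],
  [255, [0, -42, -1], 0],
  [255, [-1, -42, -1], 0],
  [255, [0, -42, -1], 0],
  [255, [0, -30, 0], 0],
  [255, [14, -36, 30], 0],
  [255, [14, -37, 29], 0],
  [255, [0, 0, 0], 0],
])

```text
time: 47.15
tool_pos: [0.5045, 0.1947, 0.3174]
ee_rot: [3.126, -0.651, -0.01]
wrist_force: [-1.9, -0.6, -3.6]
width: 0.0517
finger_force: 29.9
```

```bash
python3 -c "
from go import *
plan([(.502,.193,.25),(.502,.193,.15)])"
```

```text
tcp [0.5045 0.1947 0.3174] grasp [0.5015 0.1948 0.3214] lean 0.651 azim -0.035 twist_deg_to_level 1.17 q [ 0.434 -0.345  1.697 -0.298  1.208  2.043] w 0.0517
(0.502, 0.193, 0.25) [-42.9   0.9  57.2] mm 71.0
(0.502, 0.193, 0.15) [-60.6  -1.2  79.6] mm 100.0
```

carry_out([
  [255, [-12, 0, 16], 0],
  [255, [-20, 0, 26], 0],
  [255, [-20, 0, 26], 0],
  [255, [-20, 0, 26], 0],
  [255, [-16, 0, 22], 0],
  [255, [-9, 0, 12], 0],
  [255, [-3, 0, 4], 0],
  [255, [0, 0, 0], 0],
])

```text
time: 47.95
tool_pos: [0.5135, 0.1922, 0.1717]
ee_rot: [-3.141, -0.687, -0.021]
wrist_force: [3.7, 4.3, 12.0]
width: 0.051
finger_force: 30.0
```

```bash
python3 - <<'E'
from go import *
plan([(.502,.193,.142),(.502,.193,.138)])
from fit import *
for n in("top","scene"):
    t=robot.snapshot(n)
    print(n,[c[1:] for c in blobs(n,t,(98,60,30),(120,255,255))[2]])
    print([pj(n,(.502,.193,.15)).round()])
E
```

```text
tcp [0.5135 0.1922 0.1717] grasp [0.5103 0.1923 0.1755] lean 0.687 azim -0.02 twist_deg_to_level -0.02 q [ 0.421 -0.301  1.971 -0.363  0.868  2.163] w 0.051
(0.502, 0.193, 0.142) [-27.7  -0.5  20.7] mm 35.0
(0.502, 0.193, 0.138) [-2.5  0.   3.1] mm 4.0
top [([113, 11, 96, 69, 5091], [158.2, 48.8]), ([472, 204, 23, 15, 104], [479.5, 212.8]), ([4, 254, 27, 24, 522], [16.8, 265.6]), ([198, 261, 20, 14, 168], [207.3, 266.5]), ([0, 348, 26, 25, 533], [12.0, 359.7])]
[array([215., 277.])]
scene [([179, 227, 19, 22, 230], [189.0, 239.5]), ([398, 241, 21, 22, 352], [407.5, 251.4]), ([573, 248, 21, 18, 294], [582.9, 256.6]), ([637, 291, 3, 13, 34], [638.1, 296.8]), ([560, 311, 23, 20, 346], [571.1, 320.4])]
[array([409., 248.])]
```

carry_out([
  [255, [7, 0, -9], 0],
  [255, [9, 0, -11], 0],
  [255, [0, 0, 0], 0],
  [255, [0, 0, 0], 0],
])

```text
time: 48.45
tool_pos: [0.5068, 0.1889, 0.1846]
ee_rot: [3.129, -0.662, -0.017]
wrist_force: [-0.1, 0.0, -2.6]
width: 0.051
finger_force: 29.9
```

```bash
cat > q.py <<'E'
from go import *
plan([(.502,.193,.19),(.492,.190,.19),(.492,.190,.145)])
p,r,o=state();g=p-.005*r.as_matrix()[:,2];zb=g[2]-.108;print("force",o["wrist_force"].round(1),"zb",zb)
from m import plate,ras,cv2,hull
from fit import blobs
S=robot.snapshot("scene");T=robot.snapshot("top");cv2.imwrite("pics/f.png",S)
ms=blobs("scene",S,(98,60,30),(120,255,255))[0];mt=blobs("top",T,(98,60,30),(120,255,255))[0]
def c(q):
    k=0
    for n,m,(u0,u1,v0,v1) in(("scene",ms,(385,435,225,280)),("top",mt,(190,240,250,300))):
        a=ras(n,plate(q)+[0,0,zb-.03])[v0:v1,u0:u1]>0;b=m[v0:v1,u0:u1]>0;k+=(1-(a&b).sum()/(a|b).sum())*(1 if n=="scene" else .3)
    return k
print("FIT",min((c((x,y,w)),x,y,w) for x in np.arange(g[0]-.03,g[0]+.02,.002) for y in np.arange(g[1]-.02,g[1]+.02,.002) for w in(-.03,.07)))
# crate outline in the first top picture: search pose by mean gradient along rim and divider lines
G=cv2.GaussianBlur(cv2.cvtColor(cv2.imread("pics/top0.png"),cv2.COLOR_BGR2GRAY),(3,3),0).astype(float);E=np.hypot(cv2.Sobel(G,-1,1,0),cv2.Sobel(G,-1,0,1))
t=np.linspace(-.11,.11,60);sq=np.vstack([np.c_[t,0*t+.11],np.c_[t,0*t-.11],np.c_[0*t+.11,t],np.c_[0*t-.11,t]])
def e(x,y,w):
    R2=np.array([[np.cos(w),-np.sin(w)],[np.sin(w),np.cos(w)]]);P=np.c_[sq@R2.T+[x,y],np.full(240,.08)]
    u=np.array([pj("top",a) for a in P]).astype(np.float32);return -cv2.remap(E.astype(np.float32),u[:,0].copy(),u[:,1].copy(),1).mean()
print("CRATE",min((e(x,y,w),x,y,w) for x in np.arange(.545,.575,.002) for y in np.arange(.215,.245,.002) for w in np.arange(-.33,-.25,.02)))
print("X",bp("top",206.5,251.5,.07))
E
python3 q.py | grep -v "^\[\|bust\|fig\|base\|^0"
```

```text
tcp [0.5068 0.1889 0.1846] grasp [0.5037 0.189  0.1886] lean 0.662 azim -0.037 twist_deg_to_level 0.91 q [ 0.422 -0.315  1.944 -0.346  0.932  2.138] w 0.051
(0.502, 0.193, 0.19) [-0.5 -4.  -2.3] mm 5.0
(0.492, 0.19, 0.19) [-7.8  3.2 -6.1] mm 10.0
(0.492, 0.19, 0.145) [-27.7  -0.4  35.5] mm 45.0
force [-0.1  0.  -2.6] zb 0.08056377103870223
FIT (np.float64(0.5950324457373014), np.float64(0.5077014276805449), np.float64(0.19296704120384137), 0.07)
CRATE (np.float32(-118.05612), np.float64(0.5650000000000001), np.float64(0.225), np.float64(-0.31))
X [0.55465317 0.2308928  0.07      ]
```

carry_out([
  [255, [-5, -2, -4], 0],
  [255, [-5, -2, -4], 0],
  [255, [0, 0, 0], 0],
  [255, [-7, 0, 9], 0],
  [255, [-7, 0, 9], 0],
  [255, [-7, 0, 9], 0],
  [255, [-5, 0, 6], 0],
  [255, [0, 0, 0], 0],
])

```text
time: 49.35
tool_pos: [0.5041, 0.1996, 0.1579]
ee_rot: [-3.136, -0.696, -0.019]
wrist_force: [7.3, 8.5, 14.2]
width: 0.0504
finger_force: 29.4
```

```bash
python3 -c "
from go import *
plan([(.4905,.193,.138)]);print(robot.get_obs()['wrist_force'])"
```

```text
tcp [0.5041 0.1996 0.1579] grasp [0.5009 0.1996 0.1618] lean 0.696 azim -0.01 twist_deg_to_level -0.42 q [ 0.449 -0.306  2.006 -0.392  0.838  2.21 ] w 0.0504
(0.4905, 0.193, 0.138) [-23.1   6.9  11.7] mm 27.0
[ 7.34197247  8.52291569 14.16341405]
```

carry_out([
  [255, [9, 0, -12], 0],
  [255, [9, 0, -12], 0],
  [255, [9, 0, -11], 0],
  [255, [5, -7, 4], 0],
  [255, [5, -6, 4], 0],
  [255, [0, 0, 0], 0],
  [255, [0, 0, 0], 0],
])

```text
time: 50.05
tool_pos: [0.5069, 0.2063, 0.1853]
ee_rot: [3.128, -0.661, -0.015]
wrist_force: [0.2, -0.7, -3.2]
width: 0.0504
finger_force: 29.5
```

carry_out([
  [255, [-7, 0, 9], 0],
  [255, [-7, 0, 9], 0],
  [255, [-7, 0, 9], 0],
  [255, [-6, 0, 7], 0],
  [255, [0, 0, 0], 0],
  [255, [0, 0, 0], 0],
])

```text
time: 50.65
tool_pos: [0.5106, 0.2063, 0.1484]
ee_rot: [3.13, -0.675, -0.015]
wrist_force: [5.4, -2.6, 4.4]
width: 0.0505
finger_force: 29.3
```

```bash
python3 -c "
from go import *
plan([(.503,.206,.138)]);print(robot.get_obs()['wrist_force'])"
```

```text
tcp [0.5106 0.2063 0.1484] grasp [0.5075 0.2064 0.1523] lean 0.675 azim -0.033 twist_deg_to_level 0.81 q [ 0.463 -0.258  1.982 -0.408  0.848  2.236] w 0.0505
(0.503, 0.206, 0.138) [-12.5   0.4   8.4] mm 15.0
[ 5.43970007 -2.56294972  4.3821569 ]
```

carry_out([
  [255, [7, 0, -9], 0],
  [255, [5, 2, 4], 0],
  [255, [5, 2, 4], 0],
  [255, [0, 0, 0], 0],
  [255, [-4, 0, 5], 0],
  [255, [-4, 0, 5], 0],
  [255, [-3, 0, 3], 0],
  [255, [0, 0, 0], 0],
])

```text
time: 51.45
tool_pos: [0.518, 0.2014, 0.1362]
ee_rot: [3.128, -0.661, -0.015]
wrist_force: [0.3, -0.4, -2.4]
width: 0.0503
finger_force: 29.6
```

carry_out([
  [255, [-1, 0, 2], 0],
  [255, [-1, 0, 1], 0],
  [255, [0, 0, 0], 0],
  [255, [0, 0, 0], 0],
])

```text
time: 51.85
tool_pos: [0.5193, 0.2016, 0.1347]
ee_rot: [3.13, -0.664, -0.016]
wrist_force: [0.8, 0.4, -2.6]
width: 0.0502
finger_force: 29.6
```

```bash
python3 -c "
from go import *
plan([(.514,.203,.138)]);print(robot.get_obs()['wrist_force'],robot.get_obs()['wrist_torque'])"
```

```text
tcp [0.5193 0.2016 0.1347] grasp [0.5163 0.2018 0.1387] lean 0.664 azim -0.036 twist_deg_to_level 0.88 q [ 0.439 -0.229  1.983 -0.396  0.82   2.218] w 0.0502
(0.514, 0.203, 0.138) [-2.2 -1.2 -0.9] mm 3.0
[ 0.76392151  0.35381623 -2.59056342] [0.05369339 0.55830242 0.02243225]
```

carry_out([
  [255, [-1, 0, 2], 0],
  [255, [-1, 0, 2], 0],
  [255, [-1, 0, 2], 0],
  [255, [0, 0, 0], 0],
  [160, [0, 0, 0], 0],
  [125, [0, 0, 0], 0],
  [115, [0, 0, 0], 0],
  [100, [0, 0, 0], 0],
])

```text
time: 52.65
tool_pos: [0.5212, 0.2018, 0.1289]
ee_rot: [3.13, -0.666, -0.016]
wrist_force: [0.1, -0.3, 0.2]
width: 0.0554
finger_force: 0.0
```

carry_out([
  [60, [0, 0, 0], 0],
  [60, [0, 0, 0], 0],
  [60, [0, 0, 0], 0],
  [60, [0, 0, -12], 0],
  [60, [0, 0, -25], 0],
  [60, [0, 0, -40], 0],
  [60, [0, 0, -40], 0],
  [60, [0, 0, -30], 0],
])

```text
time: 53.45
tool_pos: [0.429, 0.205, 0.2472]
ee_rot: [3.133, -0.667, -0.018]
wrist_force: [-0.2, 1.1, 1.3]
width: 0.0715
finger_force: 0.0
```

carry_out([
  [60, [0, 0, 0], 0],
  [60, [0, 0, 0], 0],
  [60, [0, 0, 0], 0],
  [60, [0, 0, 0], 0],
  [60, [0, 0, 0], 0],
])

```text
time: 53.95
tool_pos: [0.4301, 0.2043, 0.2418]
ee_rot: [3.127, -0.661, -0.016]
wrist_force: [-0.4, 0.6, -0.3]
width: 0.0719
finger_force: 0.0
```

```bash
python3 - <<'E'
from fit import *
import cv2
for n in("top","scene"):
    t=robot.snapshot(n);cv2.imwrite(f"pics/end_{n}.png",t);print(n,[c[1:] for c in blobs(n,t,(98,60,30),(120,255,255))[2] if 190<c[2][0]<440])
print(robot.get_obs()["wrist_force"]);print(robot.close_job())
E
```

```text
top [([200, 267, 19, 11, 127], [208.6, 272.0])]
scene [([398, 246, 22, 29, 433], [408.5, 260.1])]
[-0.4172253  -0.29158481 -0.10172664]
the job is handed in; nothing more can be done
None
```

I placed the bust and figure in the crate's two empty compartments and handed in the job at about 54 s. I gave no final visual check that the figure stands upright, and I haven't seen a verdict; on the way it touched the crate wall (about 15 N), and I set it on the table once to regrip it.

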